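Lay sample-kit boxes on the transport slab

TASK

Clear the wire basket off the transport slab first: hang it by its handle on the hook of the stand and let go of it. Then lay every kit box with a ridge grip on top that is on the bench flat on the slab, one in each outline and turned the way the outline runs; the middle row of three must be full, so with fewer than seven boxes leave the gaps in the outer rows. Leave the basket hanging, and leave the racks, bottles and other things on the bench where they are.

Things in the scene. Friction and masses are not known exactly. Their poses are not given: they have to be found in the camera images.
- slab: Black pallet slab fixed on the bench, 250 x 220 x 20 mm (its x, y, z); origin at the centre of its underside. Flat white painted outlines on top mark three rows along its x: outer row (place_1, 2), middle row (place_3, 4, 5), outer row (place_6, 7). Boxes lie with the long side along the slab's y in the outer rows, along its x in the middle row, with about 6 mm between them.
- place_1 (a point): Centre, on the slab's top face, of an outline 90 x 60 mm in the outer row of two: long side along the slab y. Slab-frame x, y in mm: -75, -45.
- place_2 (a point): Centre, on the slab's top face, of an outline 90 x 60 mm in the outer row of two: long side along the slab y. Slab-frame x, y in mm: -75, 45.
- place_3 (a point): Centre, on the slab's top face, of an outline 90 x 60 mm in the middle row of three: long side along the slab x. Slab-frame x, y in mm: 0, -60.
- place_4 (a point): Centre, on the slab's top face, of an outline 90 x 60 mm in the middle row of three: long side along the slab x. Slab-frame x, y in mm: 0, 0.
- place_5 (a point): Centre, on the slab's top face, of an outline 90 x 60 mm in the middle row of three: long side along the slab x. Slab-frame x, y in mm: 0, 60.
- place_6 (a point): Centre, on the slab's top face, of an outline 90 x 60 mm in the outer row of two: long side along the slab y. Slab-frame x, y in mm: 75, -45.
- place_7 (a point): Centre, on the slab's top face, of an outline 90 x 60 mm in the outer row of two: long side along the slab y. Slab-frame x, y in mm: 75, 45.
- box_1: Kit box, white plastic 84 x 54 x 50 mm (x, y, z), with a grey ridge grip 52 long (x), 18 wide (y), 28 high centred on its flat top: 78 high in all, about 180 g. Origin at the centre of its underside, z up; ends alike. Five to seven such boxes are present, all alike (None: absent).
- box_2: Kit box, white plastic 84 x 54 x 50 mm (x, y, z), with a grey ridge grip 52 long (x), 18 wide (y), 28 high centred on its flat top: 78 high in all, about 180 g. Origin at the centre of its underside, z up; ends alike. Five to seven such boxes are present, all alike (None: absent).
- box_3: Kit box, white plastic 84 x 54 x 50 mm (x, y, z), with a grey ridge grip 52 long (x), 18 wide (y), 28 high centred on its flat top: 78 high in all, about 180 g. Origin at the centre of its underside, z up; ends alike. Five to seven such boxes are present, all alike (None: absent).
- box_4: Kit box, white plastic 84 x 54 x 50 mm (x, y, z), with a grey ridge grip 52 long (x), 18 wide (y), 28 high centred on its flat top: 78 high in all, about 180 g. Origin at the centre of its underside, z up; ends alike. Five to seven such boxes are present, all alike (None: absent).
- box_5: Kit box, white plastic 84 x 54 x 50 mm (x, y, z), with a grey ridge grip 52 long (x), 18 wide (y), 28 high centred on its flat top: 78 high in all, about 180 g. Origin at the centre of its underside, z up; ends alike. Five to seven such boxes are present, all alike (None: absent).
- box_6: Kit box, white plastic 84 x 54 x 50 mm (x, y, z), with a grey ridge grip 52 long (x), 18 wide (y), 28 high centred on its flat top: 78 high in all, about 180 g. Origin at the centre of its underside, z up; ends alike. Five to seven such boxes are present, all alike (None: absent).
- box_7: Kit box, white plastic 84 x 54 x 50 mm (x, y, z), with a grey ridge grip 52 long (x), 18 wide (y), 28 high centred on its flat top: 78 high in all, about 180 g. Origin at the centre of its underside, z up; ends alike. Five to seven such boxes are present, all alike (None: absent).
- basket: Empty wire basket 90 x 150 x 60 mm (x, y, z), 250 g, at first standing on the slab; origin at the centre of its underside. In its middle a rigid upright handle: two flat straps (18 wide in x), outer faces at y = -28 and 28, joined on top by a bar with underside at z = 152, top at 160. The window below is 44 wide (y). Pinched across the straps (56 mm) just under the bar, its middle stays free.
- basket_bar (a point): Middle of the underside of the basket handle's cross bar, which is to rest on the hook.
- hook_stand: Fixed stand: foot plate 110 x 110 x 12 mm, post 16 thick and 270 high at the origin (on the bench). At height 250 a round arm 10 thick runs from the post along the stand's -x, level to x = -88, then up to its tip at x = -106, z = 272 (277 at the top). The basket's handle goes over the tip from the -x side, the basket's x along the stand's x, either way round.
- hook_seat (a point): Point on top of the hook's level arm, 70 mm out from the post and 255 above the bench, where the handle bar should rest.
- reagent: Bystander, not to be disturbed: amber bottle, 52 mm across, 100 mm tall, among the boxes; origin at the centre of its underside.
- wash: Bystander, not to be disturbed: white jar, 60 mm across, 110 mm tall, near the robot on its right; origin at the centre of its underside.
- rack_a: Bystander, not to be disturbed: blue tube rack 45 x 170 x 60 mm with white-capped tubes (100 mm high in all), beyond the slab; origin at the centre of its underside.
- tip_box: Bystander, not to be disturbed: clear tip box 120 x 85 x 55 mm without any ridge, outside the boxes on the right; origin at the centre of its underside.

How it is judged (in metres and radians):
On the way:
1. the basket hangs by its handle on the hook, let go and still (distance between basket_bar and hook_seat below 0.035 m and height (world z) of basket above 0.08 m and angle between basket's own z axis and vertical below 0.3 rad and linear speed of basket below 0.06 m/s and contact force between basket and hook_stand above 0.5 N and contact force between basket and the fingers below 0.1 N), for 0.3 s.
At the end, for the whole second after the job is handed in: The basket hangs free and still by its bar on the hook (within 35 mm of the seat); every box present lies flat and still on the slab, within 11 mm of an outline's centre and 0.12 rad of its direction; each of the three middle outlines holds a box (all of step 1 and z of box_1 in the frame of slab between 0.014 and 0.026 m and angle between each of box_1, box_2, box_3, box_4, box_5, box_6, box_7's own z axis and vertical below 0.1 rad and linear speed of each of box_1, box_2, box_3, box_4, box_5, box_6, box_7 below 0.03 m/s and ((horizontal distance between box_1 and place_1 below 0.011 m and angle between the x axis of box_1 and the y axis of slab, either way round below 0.12 rad) or (horizontal distance between box_1 and place_2 below 0.011 m and angle between the x axis of box_1 and the y axis of slab, either way round below 0.12 rad) or (horizontal distance between box_1 and place_3 below 0.011 m and angle between the x axis of box_1 and the x axis of slab, either way round below 0.12 rad) or (horizontal distance between box_1 and place_4 below 0.011 m and angle between the x axis of box_1 and the x axis of slab, either way round below 0.12 rad) or (horizontal distance between box_1 and place_5 below 0.011 m and angle between the x axis of box_1 and the x axis of slab, either way round below 0.12 rad) or (horizontal distance between box_1 and place_6 below 0.011 m and angle between the x axis of box_1 and the y axis of slab, either way round below 0.12 rad) or (horizontal distance between box_1 and place_7 below 0.011 m and angle between the x axis of box_1 and the y axis of slab, either way round below 0.12 rad)) and z of box_2 in the frame of slab between 0.014 and 0.026 m and ((horizontal distance between box_2 and place_1 below 0.011 m and angle between the x axis of box_2 and the y axis of slab, either way round below 0.12 rad) or (horizontal distance between box_2 and place_2 below 0.011 m and angle between the x axis of box_2 and the y axis of slab, either way round below 0.12 rad) or (horizontal distance between box_2 and place_3 below 0.011 m and angle between the x axis of box_2 and the x axis of slab, either way round below 0.12 rad) or (horizontal distance between box_2 and place_4 below 0.011 m and angle between the x axis of box_2 and the x axis of slab, either way round below 0.12 rad) or (horizontal distance between box_2 and place_5 below 0.011 m and angle between the x axis of box_2 and the x axis of slab, either way round below 0.12 rad) or (horizontal distance between box_2 and place_6 below 0.011 m and angle between the x axis of box_2 and the y axis of slab, either way round below 0.12 rad) or (horizontal distance between box_2 and place_7 below 0.011 m and angle between the x axis of box_2 and the y axis of slab, either way round below 0.12 rad)) and z of box_3 in the frame of slab between 0.014 and 0.026 m and ((horizontal distance between box_3 and place_1 below 0.011 m and angle between the x axis of box_3 and the y axis of slab, either way round below 0.12 rad) or (horizontal distance between box_3 and place_2 below 0.011 m and angle between the x axis of box_3 and the y axis of slab, either way round below 0.12 rad) or (horizontal distance between box_3 and place_3 below 0.011 m and angle between the x axis of box_3 and the x axis of slab, either way round below 0.12 rad) or (horizontal distance between box_3 and place_4 below 0.011 m and angle between the x axis of box_3 and the x axis of slab, either way round below 0.12 rad) or (horizontal distance between box_3 and place_5 below 0.011 m and angle between the x axis of box_3 and the x axis of slab, either way round below 0.12 rad) or (horizontal distance between box_3 and place_6 below 0.011 m and angle between the x axis of box_3 and the y axis of slab, either way round below 0.12 rad) or (horizontal distance between box_3 and place_7 below 0.011 m and angle between the x axis of box_3 and the y axis of slab, either way round below 0.12 rad)) and z of box_4 in the frame of slab between 0.014 and 0.026 m and ((horizontal distance between box_4 and place_1 below 0.011 m and angle between the x axis of box_4 and the y axis of slab, either way round below 0.12 rad) or (horizontal distance between box_4 and place_2 below 0.011 m and angle between the x axis of box_4 and the y axis of slab, either way round below 0.12 rad) or (horizontal distance between box_4 and place_3 below 0.011 m and angle between the x axis of box_4 and the x axis of slab, either way round below 0.12 rad) or (horizontal distance between box_4 and place_4 below 0.011 m and angle between the x axis of box_4 and the x axis of slab, either way round below 0.12 rad) or (horizontal distance between box_4 and place_5 below 0.011 m and angle between the x axis of box_4 and the x axis of slab, either way round below 0.12 rad) or (horizontal distance between box_4 and place_6 below 0.011 m and angle between the x axis of box_4 and the y axis of slab, either way round below 0.12 rad) or (horizontal distance between box_4 and place_7 below 0.011 m and angle between the x axis of box_4 and the y axis of slab, either way round below 0.12 rad)) and z of box_5 in the frame of slab between 0.014 and 0.026 m and ((horizontal distance between box_5 and place_1 below 0.011 m and angle between the x axis of box_5 and the y axis of slab, either way round below 0.12 rad) or (horizontal distance between box_5 and place_2 below 0.011 m and angle between the x axis of box_5 and the y axis of slab, either way round below 0.12 rad) or (horizontal distance between box_5 and place_3 below 0.011 m and angle between the x axis of box_5 and the x axis of slab, either way round below 0.12 rad) or (horizontal distance between box_5 and place_4 below 0.011 m and angle between the x axis of box_5 and the x axis of slab, either way round below 0.12 rad) or (horizontal distance between box_5 and place_5 below 0.011 m and angle between the x axis of box_5 and the x axis of slab, either way round below 0.12 rad) or (horizontal distance between box_5 and place_6 below 0.011 m and angle between the x axis of box_5 and the y axis of slab, either way round below 0.12 rad) or (horizontal distance between box_5 and place_7 below 0.011 m and angle between the x axis of box_5 and the y axis of slab, either way round below 0.12 rad)) and z of box_6 in the frame of slab between 0.014 and 0.026 m and ((horizontal distance between box_6 and place_1 below 0.011 m and angle between the x axis of box_6 and the y axis of slab, either way round below 0.12 rad) or (horizontal distance between box_6 and place_2 below 0.011 m and angle between the x axis of box_6 and the y axis of slab, either way round below 0.12 rad) or (horizontal distance between box_6 and place_3 below 0.011 m and angle between the x axis of box_6 and the x axis of slab, either way round below 0.12 rad) or (horizontal distance between box_6 and place_4 below 0.011 m and angle between the x axis of box_6 and the x axis of slab, either way round below 0.12 rad) or (horizontal distance between box_6 and place_5 below 0.011 m and angle between the x axis of box_6 and the x axis of slab, either way round below 0.12 rad) or (horizontal distance between box_6 and place_6 below 0.011 m and angle between the x axis of box_6 and the y axis of slab, either way round below 0.12 rad) or (horizontal distance between box_6 and place_7 below 0.011 m and angle between the x axis of box_6 and the y axis of slab, either way round below 0.12 rad)) and z of box_7 in the frame of slab between 0.014 and 0.026 m and ((horizontal distance between box_7 and place_1 below 0.011 m and angle between the x axis of box_7 and the y axis of slab, either way round below 0.12 rad) or (horizontal distance between box_7 and place_2 below 0.011 m and angle between the x axis of box_7 and the y axis of slab, either way round below 0.12 rad) or (horizontal distance between box_7 and place_3 below 0.011 m and angle between the x axis of box_7 and the x axis of slab, either way round below 0.12 rad) or (horizontal distance between box_7 and place_4 below 0.011 m and angle between the x axis of box_7 and the x axis of slab, either way round below 0.12 rad) or (horizontal distance between box_7 and place_5 below 0.011 m and angle between the x axis of box_7 and the x axis of slab, either way round below 0.12 rad) or (horizontal distance between box_7 and place_6 below 0.011 m and angle between the x axis of box_7 and the y axis of slab, either way round below 0.12 rad) or (horizontal distance between box_7 and place_7 below 0.011 m and angle between the x axis of box_7 and the y axis of slab, either way round below 0.12 rad)) and ((horizontal distance between box_1 and place_3 below 0.011 m and angle between the x axis of box_1 and the x axis of slab, either way round below 0.12 rad) or (horizontal distance between box_2 and place_3 below 0.011 m and angle between the x axis of box_2 and the x axis of slab, either way round below 0.12 rad) or (horizontal distance between box_3 and place_3 below 0.011 m and angle between the x axis of box_3 and the x axis of slab, either way round below 0.12 rad) or (horizontal distance between box_4 and place_3 below 0.011 m and angle between the x axis of box_4 and the x axis of slab, either way round below 0.12 rad) or (horizontal distance between box_5 and place_3 below 0.011 m and angle between the x axis of box_5 and the x axis of slab, either way round below 0.12 rad) or (horizontal distance between box_6 and place_3 below 0.011 m and angle between the x axis of box_6 and the x axis of slab, either way round below 0.12 rad) or (horizontal distance between box_7 and place_3 below 0.011 m and angle between the x axis of box_7 and the x axis of slab, either way round below 0.12 rad)) and ((horizontal distance between box_1 and place_4 below 0.011 m and angle between the x axis of box_1 and the x axis of slab, either way round below 0.12 rad) or (horizontal distance between box_2 and place_4 below 0.011 m and angle between the x axis of box_2 and the x axis of slab, either way round below 0.12 rad) or (horizontal distance between box_3 and place_4 below 0.011 m and angle between the x axis of box_3 and the x axis of slab, either way round below 0.12 rad) or (horizontal distance between box_4 and place_4 below 0.011 m and angle between the x axis of box_4 and the x axis of slab, either way round below 0.12 rad) or (horizontal distance between box_5 and place_4 below 0.011 m and angle between the x axis of box_5 and the x axis of slab, either way round below 0.12 rad) or (horizontal distance between box_6 and place_4 below 0.011 m and angle between the x axis of box_6 and the x axis of slab, either way round below 0.12 rad) or (horizontal distance between box_7 and place_4 below 0.011 m and angle between the x axis of box_7 and the x axis of slab, either way round below 0.12 rad)) and ((horizontal distance between box_1 and place_5 below 0.011 m and angle between the x axis of box_1 and the x axis of slab, either way round below 0.12 rad) or (horizontal distance between box_2 and place_5 below 0.011 m and angle between the x axis of box_2 and the x axis of slab, either way round below 0.12 rad) or (horizontal distance between box_3 and place_5 below 0.011 m and angle between the x axis of box_3 and the x axis of slab, either way round below 0.12 rad) or (horizontal distance between box_4 and place_5 below 0.011 m and angle between the x axis of box_4 and the x axis of slab, either way round below 0.12 rad) or (horizontal distance between box_5 and place_5 below 0.011 m and angle between the x axis of box_5 and the x axis of slab, either way round below 0.12 rad) or (horizontal distance between box_6 and place_5 below 0.011 m and angle between the x axis of box_6 and the x axis of slab, either way round below 0.12 rad) or (horizontal distance between box_7 and place_5 below 0.011 m and angle between the x axis of box_7 and the x axis of slab, either way round below 0.12 rad))); the robot touches nothing.
It fails at once if reagent shifted more than 4 cm or tipped over (distance of reagent from where it was at the start of the episode above 0.04 m or angle between reagent's own z axis and vertical above 0.5 rad).
It fails at once if wash shifted more than 4 cm or tipped over (distance of wash from where it was at the start of the episode above 0.04 m or angle between wash's own z axis and vertical above 0.5 rad).
It fails at once if rack_a shifted more than 4 cm or tipped over (distance of rack_a from where it was at the start of the episode above 0.04 m or angle between rack_a's own z axis and vertical above 0.5 rad).
It fails at once if tip_box shifted more than 4 cm or tipped over (distance of tip_box from where it was at the start of the episode above 0.04 m or angle between tip_box's own z axis and vertical above 0.5 rad).
Of box_1, box_2, box_3, box_4, box_5, box_6, box_7 only 5 to 7 are there at a start; the rules pass over those that are not, and their reading is None.
At some moment in a run one of box_1, box_2, box_3, box_4, box_5, box_6, box_7 may be knocked a few centimetres aside while the robot is not near it.
It also fails if it takes over 210 s, if anything falls off the work surface, if the arm or the gripper's body presses on something with over 40 N, if the wrist force passes 120 N, or if a joint passes its speed limit or range.

ROBOT

A 6-joint arm with a two-finger parallel gripper is mounted at the origin on the work surface. World frame = base frame: x ahead of the robot, y to its left, z up, the work surface at z = 0. Lengths are in mm, angles in rad, forces in N, time in s.
With the tool pointing down it reaches from about 350 to 875 mm from the base axis. Payload 4.2 kg.
Tool frame: the origin (TCP) lies at the very end of the fingers, on their centre line; the grasp point (between the pads) lies 19 mm behind it (arm.tcp_to_grasp is the x of the grasp point in the tool frame, in mm); x points along the fingers, z is the direction in which the jaws open and shut, and the axes are right-handed (so a half turn about x gives the same grasp; the last joint's range is limited). The gripper opens to 85 mm and grips with 20 to 120 N. Pads are 22 mm wide; open, the fingers measure 114 mm over their backs; the gripper's body (76 mm by 85 mm) begins 54 mm behind the grasp point. The pads swing forward as they close: fully open they stand 13 mm farther back than shut.
Start: joints at [-1.021, 0.385, 0.008, 0, -1.194, -0.259], TCP at [179.215, -598.733, 231.312] pointing down, gripper open.
Joint ranges: [-3.14, 3.14], [-1.21, 2.06], [-1.07, 1.41], [-3.16, 2.05], [-2.99, -0.16], [-3.1, 3.1]. Speed limits (rad/s): [2.79, 2.79, 3.14, 3.14, 3.14, 3.14].

INTERFACE

Orientations are given as a unit quaternion [x, y, z, w].
In Python, from bench import status, get_image, job, arm gives the robot as it stands.
- The arm moves only by the tool apply_moves, never from a script. Its argument "targets" is text: rows parted by semicolons, each of 5 numbers parted by spaces: the shift along the tool's x, y, z in mm, then the turn about the tool's x in degrees, then the gripper's target within -1 to 1 (shut at 1, half-way at 0, fully open at -1). In form: dx dy dz spin hand; .... A call has 1 to 10 rows; each row is the pose to reach, as a shift and turn from the pose commanded when the call began, along the tool's axes at that moment; what a row does not reach only later rows make up. A row lasts 1/12 s, in which the tool goes at most 41.7 mm and 7.16 degrees, less where a joint would pass 70% of its speed; a pose out of reach is approached as far as the arm can. A call with a gripper value outside its range is refused whole. The fingers move at their own pace and stop on an object; the grip force is fixed at half the most. Time passes only in rows, so rows that repeat a pose let the fingers close. It gives the time, the measured TCP pose, the force and the opening at its end, in the units of the state.
- status.read_state(): the state, without advancing time (a new reading comes with each control period).
- get_image(name): name is "scene" or "top" or "wrist"; returns a dict with "img" (480x640x3 uint8, red, green, blue), "mtx" (3x3 intrinsics, pixels), "k1" (the pictures are not rectified: a ray, as slopes to the right and down, at radius r is drawn at 1 + k1 r^2 times it, then the intrinsics apply), "world_from_camera" (4x4, takes a point from camera to world coordinates). Camera axes: x right, y down, z forward; pixel columns grow to the right and rows downward; lengths in mm; the calibration is good to about 2 mm. A picture is of the moment at which its call begins. There is no depth.
- job.job_done(): hands the job in, once; it reports no verdict.
The state is a dict: "clock": time; "joints": joint angles; "joint_vel": joint speeds; "joint_efforts": joint torques, N m; "position": TCP position; "ee_rot": TCP orientation; "contact_force": force on the tool from outside, world axes, zero at the start; "wrist_torque": the same for the moment, N m; "gripper_width": finger opening in mm.
Only numpy, scipy, OpenCV 4.12 (cv2) and the standard library are available. Lean on these libraries where they do the work, as an engineer would, in place of code of your own. Each camera call takes 0.05 s, during which the arm holds its last target.

## Working session

There is one attempt and no reset: what is moved stays moved. The work goes in short steps, Python scripts to look and compute and a tool call to move; the robot and the scene stay as the last step left them, time stands still between calls to the robot, and variables do not carry over. Pictures are saved under pics/ and viewed, and the job is handed in when it is done.

Besides the shell and the picture viewer there is one more tool, called after ">>>" as name(argument=value, ...) on one line, values as JSON. apply_moves: Moves the arm, as the interface text tells. Its arguments: {"type":"object","properties":{"targets":{"type":"string"}},"required":["targets"]}

```bash
ls; mkdir -p pics
cat > h.py <<'E'
import numpy as np, cv2
from bench import status, get_image, job, arm
def snap(name,fn):
    d=get_image(name); cv2.imwrite('pics/'+fn+'.png',cv2.cvtColor(d['img'],cv2.COLOR_RGB2BGR))
    np.savez('pics/'+fn+'.npz',**{k:np.array(v) for k,v in d.items()})
    return d
def load(fn): return dict(np.load('pics/'+fn+'.npz'))
def ray(d,uv):
    uv=np.atleast_2d(np.array(uv,float)).reshape(-1,1,2)
    n=cv2.undistortPoints(uv,d['mtx'],np.array([float(d['k1']),0,0,0,0])).reshape(-1,2)
    T=d['world_from_camera']; v=np.c_[n,np.ones(len(n))]@T[:3,:3].T
    return T[:3,3],v
def plane(d,uv,z):
    o,v=ray(d,uv); return o+v*((z-o[2])/v[:,2])[:,None]
def proj(d,P):
    T=np.linalg.inv(d['world_from_camera']); P=np.atleast_2d(np.array(P,float))
    r,_=cv2.Rodrigues(T[:3,:3]); return cv2.projectPoints(P,r,T[:3,3],d['mtx'],np.array([float(d['k1']),0,0,0,0]))[0].reshape(-1,2)
def st():
    s=status.read_state(); 
    for k,v in s.items(): print(k,np.round(v,3))
    from scipy.spatial.transform import Rotation as R
    print(np.round(R.from_quat(s['ee_rot']).as_matrix(),3))
E
python3 - <<'E'
from h import *
st()
for n in ['scene','top','wrist']:
    d=snap(n,n+'0'); print(n,d['world_from_camera'].round(2).tolist(),d['mtx'].tolist(),d['k1'])
E
```

```text
pics
clock 0.0
joints [-1.021e+00  3.860e-01  7.000e-03 -1.000e-03 -1.194e+00 -2.590e-01]
joint_vel [ 0.001 -0.001  0.001 -0.001 -0.001  0.   ]
joint_efforts [-1.0000e-03 -3.9229e+01  1.8840e+01  4.1860e+00 -5.0000e-03 -0.0000e+00]
position [ 179.044 -598.176  230.178]
ee_rot [-0.566  0.422  0.568  0.423]
contact_force [ 0.578 -0.242  0.323]
wrist_torque [ 0.007  0.048 -0.001]
gripper_width 85.33
[[-0.001 -0.958 -0.287]
 [ 0.002 -0.287  0.958]
 [-1.     0.     0.002]]
scene [[-0.72, 0.44, -0.54, 1390.97], [0.7, 0.43, -0.58, 832.43], [-0.02, -0.79, -0.61, 1118.04], [0.0, 0.0, 0.0, 1.0]] [[619.3175271511824, 0.0, 324.0257576422405], [0.0, 619.3175271511824, 245.9804672385661], [0.0, 0.0, 1.0]] -0.17453838462706317
top [[0.01, -0.98, 0.19, 264.68], [-1.0, -0.01, -0.0, -51.3], [0.01, -0.19, -0.98, 1614.43], [0.0, 0.0, 0.0, 1.0]] [[595.88677370928, 0.0, 313.20335651858244], [0.0, 595.88677370928, 242.61870015317143], [0.0, 0.0, 1.0]] -0.20550351184845828
wrist [[-0.29, 0.92, 0.27, 110.15], [0.96, 0.28, 0.08, -620.0], [0.0, 0.28, -0.96, 371.51], [0.0, 0.0, 0.0, 1.0]] [[428.59137242962413, 0.0, 322.22045469343635], [0.0, 428.59137242962413, 233.9691382359458], [0.0, 0.0, 1.0]] -0.07234883903685566
```

View pics/scene0.png

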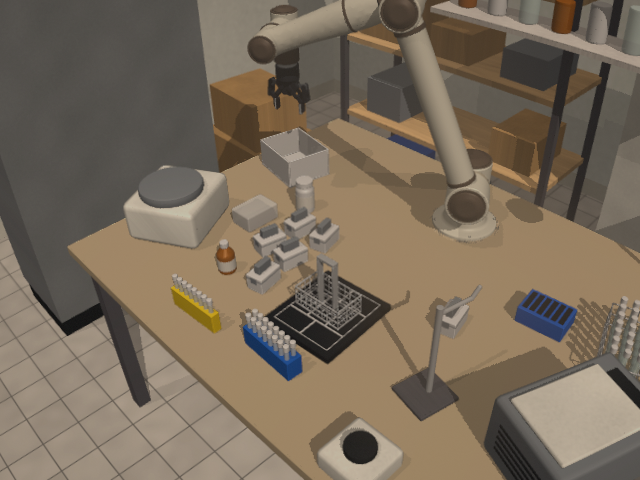

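View pics/top0.png

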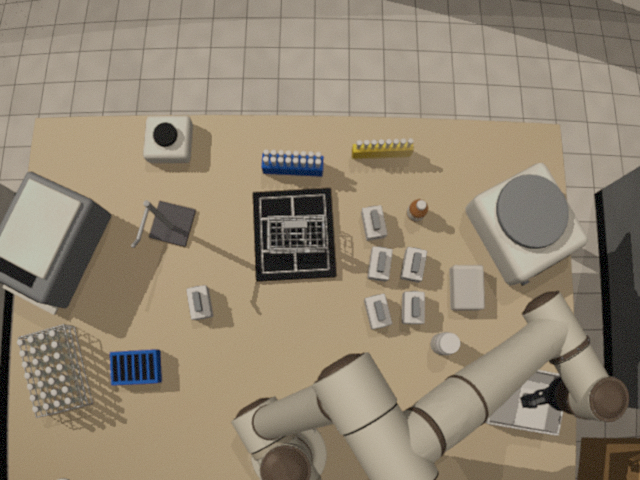

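View pics/wrist0.png

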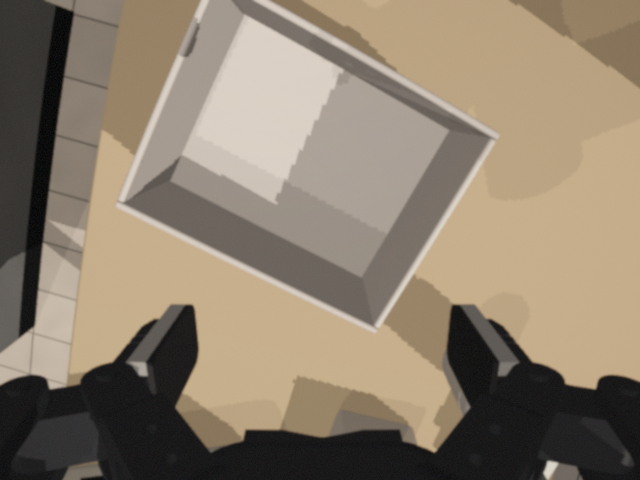

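The top view shows six ridge boxes at (375,222), (380,263), (414,264), (377,311), (414,307) and (200,302). The slab with the basket is at (295,235), and the hook stand is at (172,223) with its arm pointing toward (137,243). I'll measure these next.

Run:
```python
from h import *
d=load('top0'); g=cv2.cvtColor(d['img'],cv2.COLOR_RGB2GRAY); hsv=cv2.cvtColor(d['img'],cv2.COLOR_RGB2HSV)
# slab
m=(g<60).astype(np.uint8); m[:180]=0;m[290:]=0;m[:,:240]=0;m[:,345:]=0
m=cv2.morphologyEx(m,cv2.MORPH_CLOSE,np.ones((25,25)))
m=cv2.morphologyEx(m,cv2.MORPH_OPEN,np.ones((15,15)))
c=max(cv2.findContours(m,0,2)[0],key=cv2.contourArea)
b=cv2.boxPoints(cv2.minAreaRect(c)); P=plane(d,b,20); print('slab',b.round(1).tolist(),P.round(1).tolist(),np.linalg.norm(np.diff(P,axis=0),axis=1),P.mean(0))
for i in range(3):
    v=P[i+1]-P[i]; print(np.degrees(np.arctan2(v[1],v[0])))
# boxes: ridge mask
for (x,y) in [(375,222),(380,263),(414,264),(377,311),(414,307),(200,302)]:
    s=(hsv[y-24:y+24,x-24:x+24]); S=s[...,1]; V=s[...,2]
    r=((S<45)&(V>60)&(V<150)).astype(np.uint8); w=((S<45)&(V>150)).astype(np.uint8)
    for nm,q,z in (('ridge',r,78),):
        cs=cv2.findContours(q,0,2)[0]; c=max(cs,key=cv2.contourArea)+np.array([x-24,y-24])
        (u,s_,a)=cv2.minAreaRect(c); print(nm,np.round(u,1),np.round(s_,1),round(a),plane(d,u,z).round(0).tolist(),cv2.contourArea(c))
i=d['img']
cv2.imwrite('pics/z1.png',cv2.cvtColor(cv2.resize(i[195:335,340:440],None,fx=5,fy=5,interpolation=cv2.INTER_CUBIC)[:600],cv2.COLOR_RGB2BGR))
cv2.imwrite('pics/z2.png',cv2.cvtColor(cv2.resize(i[180:330,120:340],None,fx=3.6,fy=3.6,interpolation=cv2.INTER_CUBIC),cv2.COLOR_RGB2BGR))
```

```text
slab [[251.0, 191.6999969482422], [330.8999938964844, 187.5], [335.6000061035156, 276.8999938964844], [255.6999969482422, 281.1000061035156]] [[708.7, 118.1, 20.0], [723.9, -103.6, 20.0], [474.2, -118.2, 20.0], [459.6, 97.0, 20.0]] [222.21408764 250.03119298 215.74859753] [591.61109733  -1.6747556   20.        ]
-86.09302609375945
-176.65579032258657
93.88638415099334
ridge [374.1 224.3] [28.4 21.2] 79 [[608.0, -217.0, 78.0]] 255.0
ridge [383.8 263.3] [13.4 22.4] 9 [[504.0, -242.0, 78.0]] 212.0
ridge [417.7 264.4] [13.  23.3] 9 [[502.0, -331.0, 78.0]] 225.0
ridge [382.3 313. ] [26.2 13.3] 77 [[374.0, -237.0, 78.0]] 249.5
ridge [417.5 308.5] [23. 13.] 90 [[386.0, -329.0, 78.0]] 231.5
ridge [199.9 302.8] [31.4 20.5] 81 [[393.0, 236.0, 78.0]] 334.0
```

View pics/z1.png

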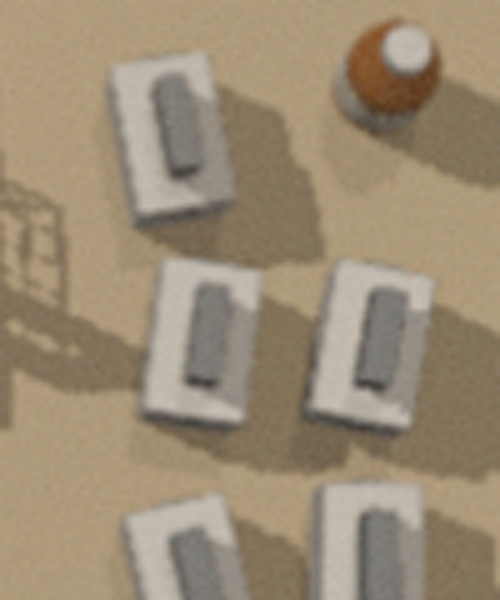

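View pics/z2.png

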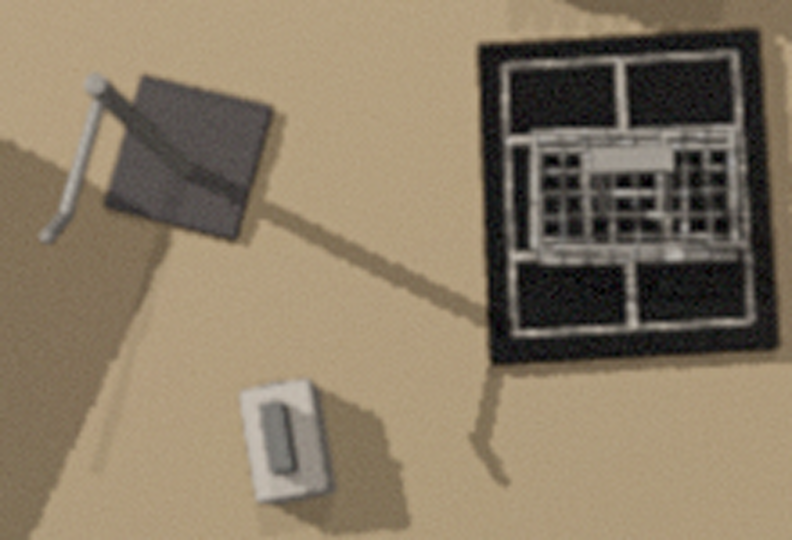

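Run:
```python
from h import *
d=load('top0'); f=lambda L: np.array(L,float)/3.6+[120,180]
ang=lambda v: round(np.degrees(np.arctan2(v[1],v[0])),1)
F=plane(d,f([(145,75),(272,105),(237,240),(105,205)]),12); c=F.mean(0); print('foot',F.round(0).tolist(),c.round(1)); 
for i in range(4): v=F[(i+1)%4]-F[i]; print(ang(v),np.linalg.norm(v).round(0))
a=plane(d,f([(97,82)]),270)[0]; b=plane(d,f([(47,238)]),277)[0]; e=plane(d,f([(67,210)]),255)[0]; a2=plane(d,f([(95,97)]),255)[0]
print('post',a,'tip',b,'bend',e,'len',np.linalg.norm((b-a)[:2]),np.linalg.norm((e-a)[:2]),ang(b-a),ang(e-a),ang(e-a2))
B=plane(d,f([(585,150),(672,148),(675,172),(592,174)]),180); print('bar',B.round(0).tolist(),B.mean(0).round(1),ang(B[1]-B[0]),ang(B[2]-B[3]))
# basket rim z=80
R=plane(d,f([(530,128),(740,128),(748,258),(537,260)]),80);print('rim',R.round(0).tolist(),R.mean(0).round(1),ang(R[1]-R[0]),ang(R[2]-R[3]))
s=load('scene0'); i=s['img']
cv2.imwrite('pics/z3.png',cv2.cvtColor(cv2.resize(i[230:420,250:500],None,fx=3.2,fy=3.2,interpolation=cv2.INTER_CUBIC)[:600],cv2.COLOR_RGB2BGR))
```

```text
foot [[682.0, 375.0, 12.0], [659.0, 273.0, 12.0], [552.0, 294.0, 12.0], [578.0, 400.0, 12.0]] [618.1 335.6  12. ]
-102.8 105.0
168.5 109.0
76.2 109.0
-13.5 107.0
post [610.09527525 338.62323267 270.        ] tip [504.28204697 362.73470857 277.        ] bend [527.11170941 357.22438026 255.        ] len 108.52558476456825 85.0427827077074 167.2 167.4 169.9
bar [[589.0, 21.0, 180.0], [591.0, -39.0, 180.0], [574.0, -41.0, 180.0], [572.0, 15.0, 180.0]] [581.3 -11.2 180. ] -87.8 -87.8
rim [[627.0, 66.0, 80.0], [629.0, -88.0, 80.0], [532.0, -95.0, 80.0], [529.0, 59.0, 80.0]] [579.4 -14.4  80. ] -89.2 -88.6
```

View pics/z3.png

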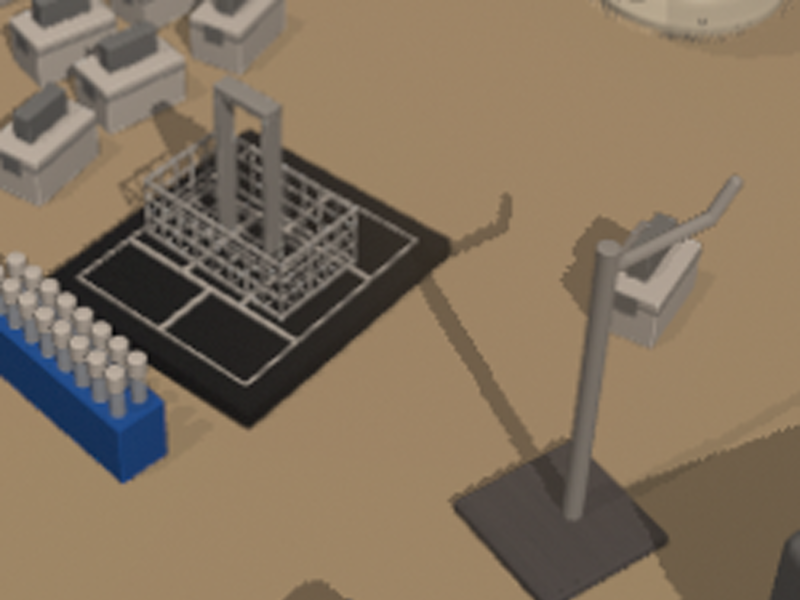

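```bash
cat >> h.py <<'E'
from scipy.spatial.transform import Rotation as R
def go(x,y,z,th):
    """print shift needed from measured pose, in tool axes; th = world angle (deg) of tool z"""
    s=status.read_state(); M=R.from_quat(s['ee_rot']).as_matrix(); p=np.array(s['position'])
    c=np.degrees(np.arctan2(M[1,2],M[0,2])); sp=(c-th+180)%360-180
    d=M.T@(np.array([x,y,z])-p); print('t',round(s['clock'],2),'p',p.round(1),'th',c.round(1),'| shift',d.round(1),'spin',round(sp,1),'w',round(s['gripper_width'],1),'q',np.round(s['joints'],2))
E
python3 - <<'E'
from h import *
go(581,-11,280,92)
go(380,-305,280,92)
E
```

```text
t 0.15 p [ 179.1 -598.3  230.5] th 106.7 | shift [ -48.8 -553.4  447.6] spin 14.7 w 85.3 q [-1.02  0.39  0.01 -0.   -1.19 -0.26]
t 0.15 p [ 179.1 -598.3  230.5] th 106.7 | shift [ -49.2 -276.6  223.5] spin 14.7 w 85.3 q [-1.02  0.39  0.01 -0.   -1.19 -0.26]
```

>>> apply_moves(targets="-15 -28 22 2 -1; -30 -56 45 4 -1; -49 -84 67 6 -1; -49 -112 90 8 -1; -49 -140 112 10 -1; -49 -168 134 12 -1; -49 -196 157 13 -1; -49 -224 179 14.7 -1; -49 -252 201 14.7 -1; -49 -277 223 14.7 -1")

```text
clock: 0.98
position: [381.4, -303.9, 280.2]
ee_rot: [-0.509, 0.491, 0.509, 0.491]
contact_force: [0.7, 0.1, -0.8]
gripper_width: 85.6
```

Run:
```python
from h import *
go(581,-11,280,92)
d=snap('wrist','w1')
```

```text
t 0.98 p [ 381.4 -303.9  280.2] th 92.0 | shift [ 2.000e-01 -2.096e+02  2.859e+02] spin -0.0 w 85.6 q [-0.34  0.11 -0.23 -0.   -1.22 -1.2 ]
```

View pics/w1.png

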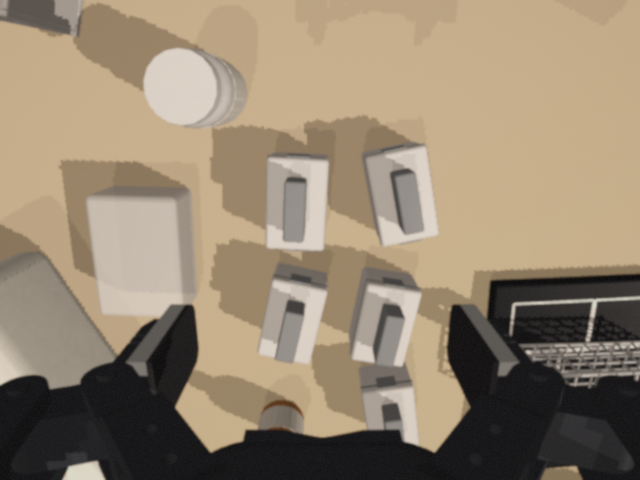

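The wrist view shows the five right-hand boxes, with ridge centres near (294,210), (407,202), (290,332), (389,335) and (392,420). I'll measure them precisely later and go to the basket first.

>>> apply_moves(targets="0 -21 29 0 -1; 0 -42 57 0 -1; 0 -63 86 0 -1; 0 -84 114 0 -1; 0 -105 143 0 -1; 0 -126 172 0 -1; 0 -147 200 0 -1; 0 -168 229 0 -1; 0 -189 257 0 -1; 0 -209 286 0 -1")

```text
clock: 1.87
position: [580.3, -11.2, 280.0]
ee_rot: [-0.508, 0.491, 0.509, 0.491]
contact_force: [1.3, -0.4, -0.1]
gripper_width: 85.5
```

Run:
```python
from h import *
go(581,-11,180,92)
d=snap('wrist','w2')
print(proj(d,[[581,-11,180],[579,19,180],[583,-41,180]]))
```

```text
t 1.87 p [580.3 -11.2 280. ] th 92.0 | shift [100.   -0.7   0.1] spin -0.0 w 85.5 q [ 0.26  0.28 -0.02 -0.   -1.27 -1.8 ]
[[324.03473342 238.14230175]
 [375.1569159  236.59154246]
 [273.00481087 239.68155548]]
```

View pics/w2.png

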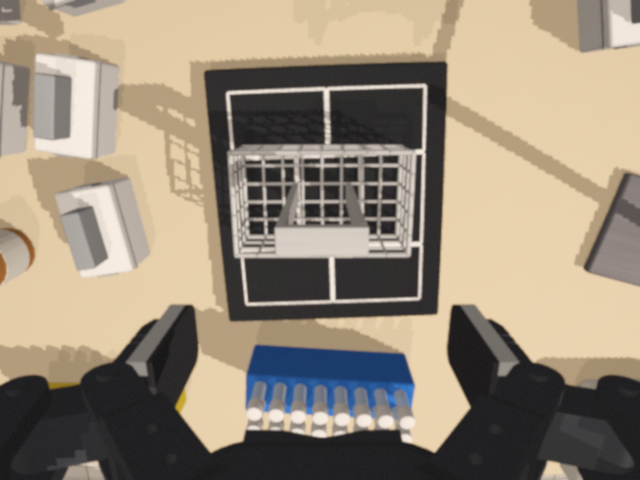

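Run:
```python
from h import *
d=load('w2'); ang=lambda v: round(np.degrees(np.arctan2(v[1],v[0])),2)
g=cv2.cvtColor(d['img'],cv2.COLOR_RGB2GRAY)
cv2.imwrite('pics/z4.png',cv2.resize(cv2.cvtColor(d['img'],cv2.COLOR_RGB2BGR)[190:280,250:400],None,fx=5,fy=5,interpolation=cv2.INTER_CUBIC))
P=plane(d,[(207,70),(447,63),(437,313),(230,320)],20);print(P.round(1).tolist(),P.mean(0))
for i in range(4): v=P[(i+1)%4]-P[i]; print(ang(v),np.linalg.norm(v).round(1))
```

```text
[[476.6, -118.3, 20.0], [463.0, 94.8, 20.0], [706.2, 111.7, 20.0], [721.6, -103.2, 20.0]] [591.84566317  -3.7892465   20.        ]
93.65 213.5
3.98 243.8
-85.9 215.5
-176.48 245.5
```

View pics/z4.png

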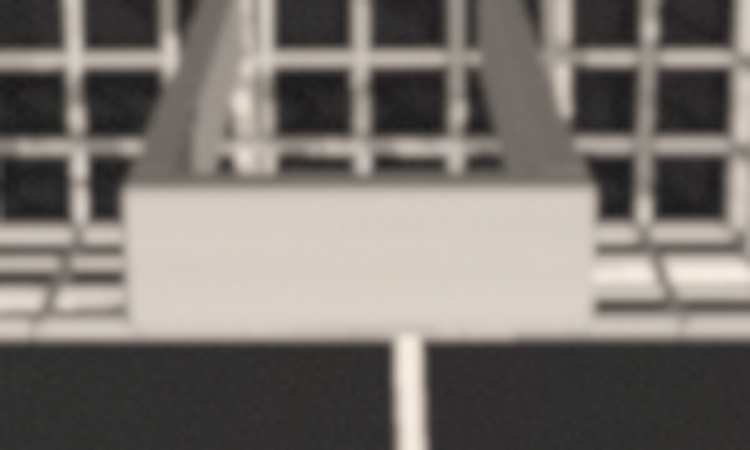

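Run:
```python
from h import *
d=load('w2'); 
c=np.array([(125,187),(597,187),(597,333),(130,333)])/5+[250,190]
P=plane(d,c,180); print(P.round(1).tolist(),P.mean(0))
x,y,_=P.mean(0); go(x,y,140,92)
g=cv2.cvtColor(d['img'],cv2.COLOR_RGB2GRAY)
m=(g<75).astype(np.uint8); k=np.zeros_like(m); k[50:335,195:455]=1; m*=k
m=cv2.morphologyEx(m,cv2.MORPH_CLOSE,np.ones((31,31)))*k; m=cv2.morphologyEx(m,cv2.MORPH_OPEN,np.ones((31,31)))
c=max(cv2.findContours(m,0,2)[0],key=cv2.contourArea); a=cv2.approxPolyDP(c,10,True).reshape(-1,2); Q=plane(d,a,20); print(a.tolist(),Q.round(1).tolist(),Q.mean(0))
```

```text
[[575.5, -39.9, 180.0], [573.5, 15.2, 180.0], [591.5, 16.4, 180.0], [593.5, -39.2, 180.0]] [583.50051444 -11.84099408 180.        ]
t 1.92 p [583.7  -7.  279.1] th 92.2 | shift [139.1   0.6  -5. ] spin 0.2 w 85.4 q [ 0.27  0.28 -0.02 -0.   -1.27 -1.8 ]
[[445, 63], [207, 71], [231, 319], [438, 313]] [[463.1, 93.0, 20.0], [477.4, -118.4, 20.0], [720.4, -102.2, 20.0], [706.2, 112.7, 20.0]] [591.77424255  -3.70970516  20.        ]
```

>>> apply_moves(targets="0 0 -2.5 0 -1; 0 0.6 -5 0.2 -1; 0 0.6 -5 0.2 -1; 0 0.6 -5 0.2 -1")

```text
clock: 2.25
position: [578.7, -18.8, 280.5]
ee_rot: [-0.507, 0.493, 0.507, 0.493]
contact_force: [-0.3, 0.4, -0.2]
gripper_width: 85.6
```

Run:
```python
from h import *
d=snap('wrist','w3'); go(583.5,-11.8,140,92)
cv2.imwrite('pics/z5.png',cv2.resize(cv2.cvtColor(d['img'],cv2.COLOR_RGB2BGR)[190:280,250:400],None,fx=5,fy=5,interpolation=cv2.INTER_CUBIC))
g=cv2.cvtColor(d['img'],cv2.COLOR_RGB2GRAY)
print(plane(d,[(322,242)],180), proj(d,[583.5,-11.8,180]))
```

```text
t 2.3 p [578.8 -18.8 280.6] th 91.7 | shift [140.6  -4.9   6.8] spin -0.3 w 85.3 q [ 0.25  0.28 -0.03  0.   -1.27 -1.79]
[[582.01339409 -19.75772254 180.        ]] [[335.36922622 244.78055761]]
```

View pics/z5.png

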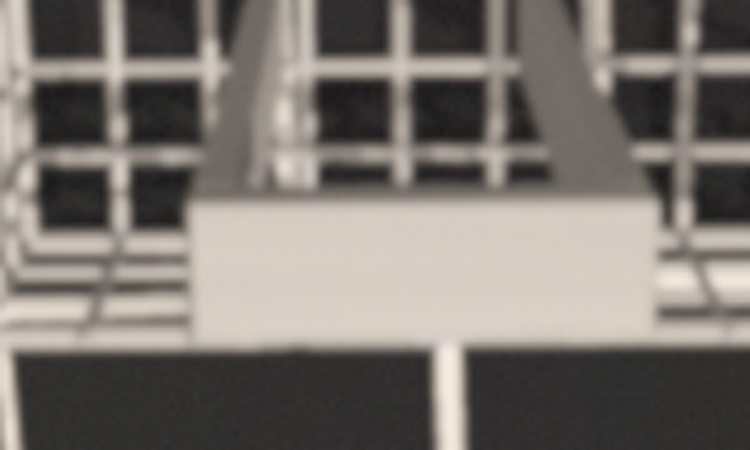

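>>> apply_moves(targets="0 -2.5 3.5 0 -1; 0 -5 7 0 -1; 20 -5 7 0 -1; 40 -5 7 0 -1; 55 -5 7 0 -1; 65 -5 7 0 -1; 70 -5 7 0 -1; 70 -5 7 0 -1; 70 -5 7 0 -1; 70 -5 7 0 -1")

```text
clock: 3.13
position: [584.8, -10.5, 211.5]
ee_rot: [0.508, -0.492, -0.507, -0.493]
contact_force: [-0.0, 0.1, 0.6]
gripper_width: 85.5
```

Run:
```python
from h import *
d=snap('wrist','w4'); go(583.3,-12,141,92)
```

```text
t 3.18 p [584.8 -10.5 211.5] th 91.8 | shift [70.5  1.7 -1.5] spin -0.2 w 85.2 q [ 0.26  0.33 -0.13  0.   -1.11 -1.8 ]
```

View pics/w4.png

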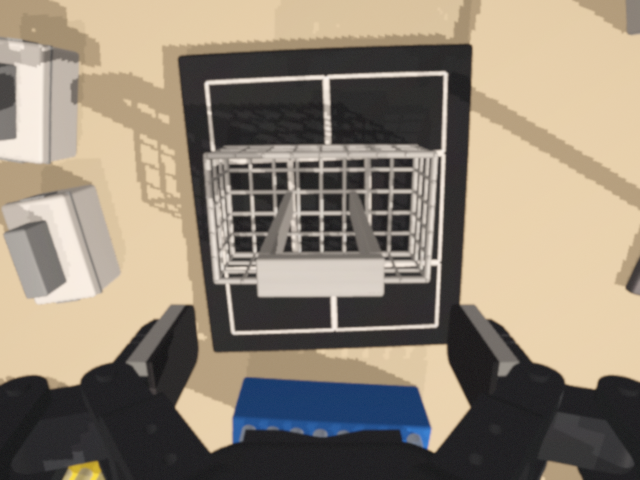

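>>> apply_moves(targets="15 1 -1 0 -1; 30 1.7 -1.5 0 -1; 45 1.7 -1.5 0 -1; 60 1.7 -1.5 0 -1; 68 1.7 -1.5 0 -1; 70 1.7 -1.5 0 -1; 70 1.7 -1.5 0 -1; 70 1.7 -1.5 0 -1; 70 1.7 -1.5 0 0; 70 1.7 -1.5 0 1")

```text
clock: 4.02
position: [583.0, -12.0, 141.3]
ee_rot: [0.508, -0.492, -0.507, -0.493]
contact_force: [0.0, 0.3, 0.0]
gripper_width: 63.3
```

>>> apply_moves(targets="0 0 0 0 1; 0 0 0 0 1; 0 0 0 0 1; 0 0 0 0 1; 0 0 0 0 1; 0 0 0 0 1; 0 0 0 0 1")

```text
clock: 4.6
position: [583.2, -11.8, 141.3]
ee_rot: [0.508, -0.492, -0.507, -0.493]
contact_force: [-0.6, 2.6, 6.0]
gripper_width: 55.3
```

Run:
```python
from h import *
d=snap('wrist','w5'); go(583.3,-12,141,92); print(status.read_state()['contact_force'])
```

```text
t 4.65 p [583.2 -11.8 141.3] th 91.8 | shift [ 0.3 -0.1 -0.2] spin -0.2 w 55.4 q [ 0.26  0.39 -0.22  0.   -0.95 -1.8 ]
[-0.34112984  3.49915009  5.86451028]
```

View pics/w5.png

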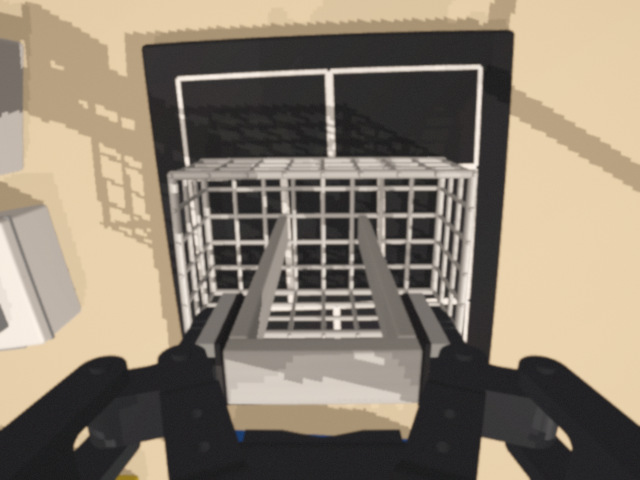

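Run:
```python
from h import *
s=load('scene0'); d=load('top0')
f=lambda p:np.array(p)/3.2+[250,230]; g=lambda p:np.array(p)/3.6+[120,180]
def tri(a,b):
    o1,v1=ray(s,a);o2,v2=ray(d,b); v1=v1[0]/np.linalg.norm(v1);v2=v2[0]/np.linalg.norm(v2)
    A=np.c_[v1,-v2]; t=np.linalg.lstsq(A,o2-o1,rcond=None)[0]; p,q=o1+v1*t[0],o2+v2*t[1]; return ((p+q)/2).round(1),np.linalg.norm(p-q).round(1)
print('posttop',tri(f((608,247)),g((97,82)))); print('tip',tri(f((738,180)),g((46,239)))); print('bend',tri(f((712,219)),g((68,210))))
for nm,p,z in (('post',(608,247),270),('tip',(738,180),274),('bend',(712,219),250)): print(nm,plane(s,f(p),z))
F=plane(s,f([(453,503),(570,440),(667,540),(550,605)]),12); print(F.round(1).tolist(),F.mean(0))
go(583.3,-12,256,77)
```

```text
posttop (array([611.3, 339.5, 266.1]), np.float64(0.7))
tip (array([505.3, 364.8, 270. ]), np.float64(1.7))
bend (array([527.6, 360.2, 247.6]), np.float64(3.4))
post [[615.12951274 341.45274296 270.        ]]
tip [[510.10035357 366.36654886 274.        ]]
bend [[528.76843021 362.75019165 250.        ]]
[[666.7, 275.5, 12.0], [562.6, 298.4, 12.0], [588.2, 405.9, 12.0], [688.2, 381.6, 12.0]] [626.43954237 340.3556479   12.        ]
t 4.65 p [583.2 -11.8 141.3] th 91.8 | shift [-114.7   -0.3   -0.2] spin 14.8 w 55.4 q [ 0.26  0.39 -0.22  0.   -0.95 -1.8 ]
```

>>> apply_moves(targets="-8 0 0 0 1; -20 0 0 0 1; -35 0 0 0 1; -50 0 0 0 1; -67 0 0 2 1; -84 0 0 5 1; -100 0 0 8 1; -112 0 0 11 1; -118 0 0 13.5 1; -120 0 0 15 1")

```text
clock: 5.48
position: [582.1, -12.4, 260.9]
ee_rot: [-0.438, 0.555, 0.438, 0.555]
contact_force: [-0.1, 0.7, -3.0]
gripper_width: 55.3
```

Run:
```python
from h import *
go(440,300,263,76.8)
go(456,377,263,76.8)
```

```text
t 5.48 p [582.1 -12.4 260.9] th 76.6 | shift [ -2.  210.5 271.1] spin -0.2 w 55.3 q [ 0.26  0.29 -0.05 -0.   -1.23 -2.06]
t 5.48 p [582.1 -12.4 260.9] th 76.6 | shift [ -2.  212.7 349.7] spin -0.2 w 55.3 q [ 0.26  0.29 -0.05 -0.   -1.23 -2.06]
```

>>> apply_moves(targets="0 8 8 0 1; -1 22 27 0 1; -2 42 54 0 1; -2 65 83 0 1; -2 90 115 0 1; -2 115 148 0 1; -2 140 180 0 1; -2 165 212 0 1; -2 190 244 0 1; -2 205 265 0 1")

```text
clock: 6.32
position: [440.7, 295.0, 261.4]
ee_rot: [-0.44, 0.555, 0.44, 0.553]
contact_force: [1.3, -0.6, -1.8]
gripper_width: 55.3
```

>>> apply_moves(targets="0 3 4 0 1; 0 4 10 0 1; 0 5 25 0 1; 0 6 42 0 1; 0 7 58 0 1; 0 7 70 0 1; 0 8 78 0 1; 0 8 82 0 1; 0 8 84 0 1; 0 8 84 0 1")

```text
clock: 7.15
position: [455.2, 376.2, 262.1]
ee_rot: [-0.439, 0.555, 0.439, 0.554]
contact_force: [0.4, 1.4, -2.3]
gripper_width: 55.2
```

Run:
```python
from h import *
d=snap('wrist','w6');snap('top','t1');snap('scene','s1'); go(456,377,263,76.8)
```

```text
t 7.3 p [455.  375.8 262.5] th 76.7 | shift [-0.5 -0.7  1.4] spin -0.1 w 55.2 q [ 0.96  0.31 -0.03 -0.   -1.23 -2.77]
```

View pics/w6.png

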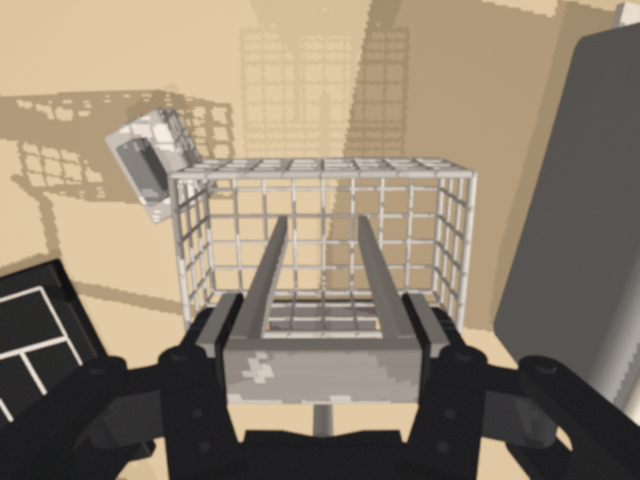

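View pics/s1.png

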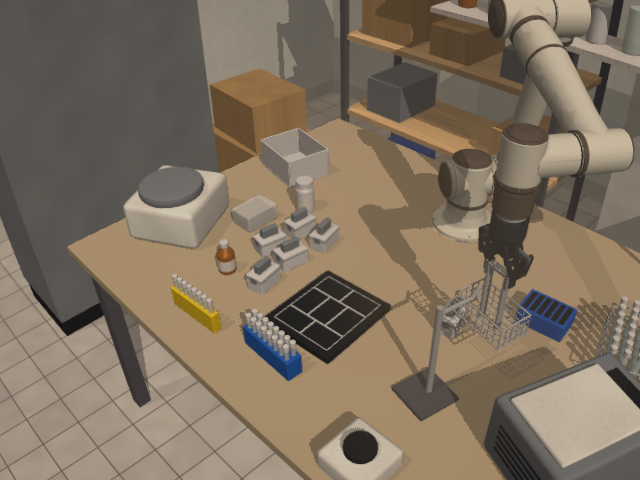

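View pics/t1.png

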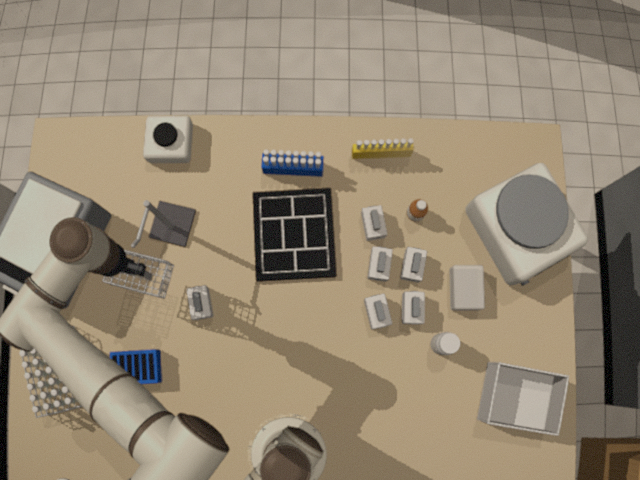

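>>> apply_moves(targets="0 -5 0 0 1; 0 -12 0 0 1; 0 -20 0 0 1; 0 -30 0 0 1; 0 -40 0 0 1; 0 -49 0 0 1; 0 -56 0 0 1; 0 -60 0 0 1; 0 -60 0 0 1; 0 -60 0 0 1")

```text
clock: 8.13
position: [513.5, 362.5, 262.1]
ee_rot: [-0.439, 0.555, 0.439, 0.554]
contact_force: [-0.4, -0.5, -1.8]
gripper_width: 55.1
```

Run:
```python
from h import *
d=snap('scene','s2');snap('top','t2');w=snap('wrist','w7'); go(544,356,224,76.8);print(status.read_state()['contact_force'].round(1))
i=d['img'];cv2.imwrite('pics/z6.png',cv2.cvtColor(cv2.resize(i[200:400,380:580],None,fx=3,fy=3,interpolation=cv2.INTER_CUBIC),cv2.COLOR_RGB2BGR))
```

```text
t 8.28 p [513.1 362.8 262.4] th 76.8 | shift [ 38.4 -31.7   0.5] spin -0.0 w 55.0 q [ 0.87  0.37  0.07 -0.   -1.27 -2.67]
[-0.4  0.5 -1.6]
```

View pics/z6.png

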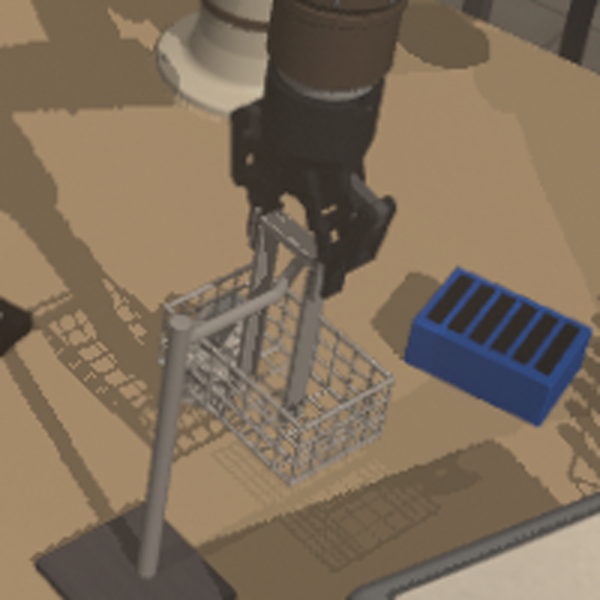

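View pics/w7.png

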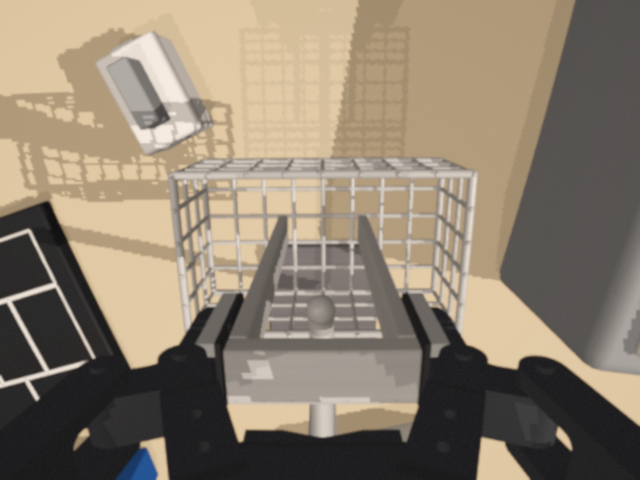

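The hook tip at (320,310) is centred in the handle window, under the bar. I'll carry on to the seat and lower.

>>> apply_moves(targets="0 -8 0 0 1; 0 -18 0 0 1; 0 -27 0 0 1; 0 -32 0 0 1; 6 -32 0 0 1; 14 -32 0 0 1; 22 -32 0 0 1; 28 -32 0 0 1; 32 -32 0 0 1; 33 -32 0 0 1")

```text
clock: 9.12
position: [543.9, 355.1, 227.9]
ee_rot: [-0.439, 0.555, 0.439, 0.553]
contact_force: [-0.1, -0.1, -3.1]
gripper_width: 55.5
```

>>> apply_moves(targets="1 0 0 0 1; 2 0 0 0 1; 3 0 0 0 1; 4 0 0 0 1")

```text
clock: 9.45
position: [544.7, 355.5, 225.7]
ee_rot: [-0.439, 0.554, 0.439, 0.555]
contact_force: [-0.1, -0.2, -1.8]
gripper_width: 55.4
```

Run:
```python
from h import *
d=snap('scene','s3'); go(544,356,224,76.8);print(status.read_state()['contact_force'].round(1))
i=d['img'];cv2.imwrite('pics/z7.png',cv2.cvtColor(cv2.resize(i[200:400,380:580],None,fx=3,fy=3,interpolation=cv2.INTER_CUBIC),cv2.COLOR_RGB2BGR))
```

```text
t 9.5 p [544.5 355.4 225.3] th 76.8 | shift [1.3 0.7 0.5] spin -0.0 w 55.3 q [ 0.83  0.43  0.07 -0.   -1.21 -2.63]
[ 0.1 -0.2 -1.9]
```

View pics/z7.png

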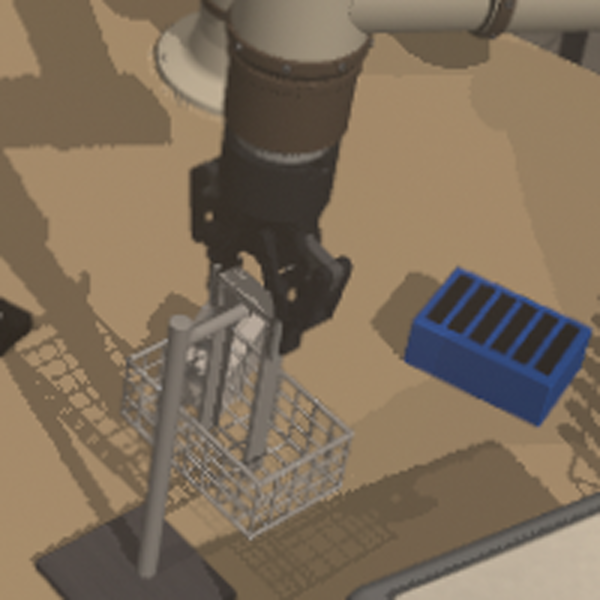

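>>> apply_moves(targets="1 0 0 0 1; 2 0 0 0 1; 3 0 0 0 1; 3 0 0 0 1")

```text
clock: 9.83
position: [544.8, 355.4, 224.1]
ee_rot: [-0.439, 0.554, 0.439, 0.555]
contact_force: [-2.7, -0.4, 4.3]
gripper_width: 55.1
```

>>> apply_moves(targets="1 0 0 0 1; 2 0 0 0 1; 2 0 0 0 1")

```text
clock: 10.08
position: [544.9, 355.5, 224.0]
ee_rot: [-0.44, 0.553, 0.439, 0.555]
contact_force: [-5.3, -1.7, 9.2]
gripper_width: 55.2
```

Bar is seated (upward force). Release.

>>> apply_moves(targets="-3 0 0 0 1; -3 0 0 0 0; -3 0 0 0 -1; -3 0 0 0 -1; -3 0 0 0 -1; -3 0 0 0 -1; -3 0 0 0 -1; -3 0 0 0 -1; -3 0 0 0 -1; -3 0 0 0 -1")

```text
clock: 10.92
position: [544.6, 355.3, 223.3]
ee_rot: [-0.439, 0.554, 0.439, 0.554]
contact_force: [-0.4, 0.7, 0.2]
gripper_width: 85.3
```

Run:
```python
from h import *
d=snap('wrist','w8'); go(544,356,224,76.8);print(status.read_state()['contact_force'].round(1))
```

```text
t 10.97 p [544.6 355.4 223.3] th 76.8 | shift [-0.7  0.7  0.5] spin -0.0 w 86.1 q [ 0.83  0.43  0.06  0.   -1.2  -2.63]
[-0.6  0.7 -0.9]
```

View pics/w8.png

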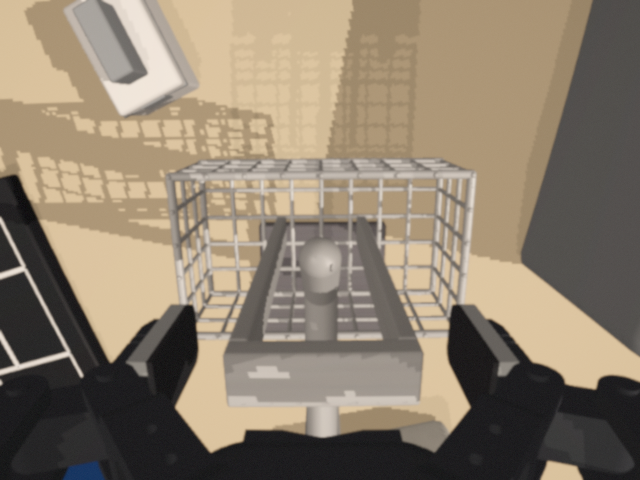

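>>> apply_moves(targets="-6 0 0 0 -1; -18 0 0 0 -1; -36 0 0 0 -1; -56 0 0 0 -1; -76 0 0 0 -1; -92 0 0 0 -1; -102 0 0 0 -1; -106 0 0 0 -1; -106 0 0 0 -1")

```text
clock: 11.72
position: [544.7, 355.5, 330.3]
ee_rot: [-0.439, 0.554, 0.439, 0.555]
contact_force: [-0.1, 0.1, -0.4]
gripper_width: 85.5
```

Run:
```python
from h import *
d=snap('scene','s4'); t=snap('top','t4'); go(420,250,280,92)
i=d['img'];cv2.imwrite('pics/z8.png',cv2.cvtColor(cv2.resize(i[200:400,380:580],None,fx=3,fy=3,interpolation=cv2.INTER_CUBIC),cv2.COLOR_RGB2BGR))
```

```text
t 11.82 p [544.2 355.2 328.2] th 76.8 | shift [  48.5   96.7 -130.7] spin -15.2 w 85.4 q [ 0.83  0.39  0.25 -0.   -1.43 -2.63]
```

View pics/z8.png

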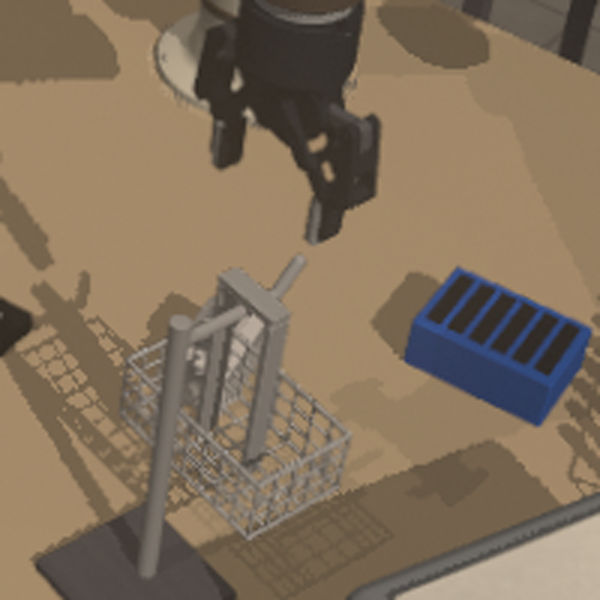

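View pics/t4.png

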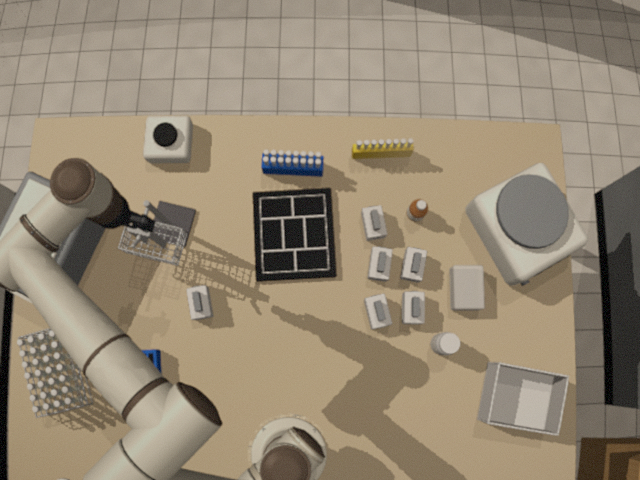

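Run:
```python
from h import *
go(393,236,260,102)
```

```text
t 11.82 p [544.2 355.2 328.2] th 76.8 | shift [  68.5  119.8 -150.5] spin -25.2 w 85.4 q [ 0.83  0.39  0.25 -0.   -1.43 -2.63]
```

>>> apply_moves(targets="0 12 -15 -2 -1; 0 30 -38 -6 -1; 5 50 -63 -11 -1; 15 70 -88 -16 -1; 30 90 -113 -20 -1; 45 108 -136 -25 -1; 60 118 -148 -25 -1; 68 120 -150 -25 -1; 68 120 -150 -25 -1; 68 120 -150 -25 -1")

```text
clock: 12.65
position: [393.9, 237.2, 261.2]
ee_rot: [0.549, -0.446, -0.548, -0.446]
contact_force: [-0.7, -0.6, -0.1]
gripper_width: 85.5
```

Run:
```python
from h import *
go(393,236,180,102)
```

```text
t 12.65 p [393.9 237.2 261.2] th 101.8 | shift [81.2  1.2 -0.9] spin -0.2 w 85.5 q [ 0.9   0.08 -0.33  0.   -1.17 -2.26]
```

>>> apply_moves(targets="15 1 -1 0 -1; 35 1 -1 0 -1; 55 1 -1 0 -1; 65 1 -1 0 -1; 70 1 -1 0 -1; 70 1 -1 0 -1; 70 1 -1 0 -1; 70 1 -1 0 -1")

```text
clock: 13.32
position: [393.6, 236.5, 192.3]
ee_rot: [0.549, -0.445, -0.548, -0.447]
contact_force: [0.2, -0.4, 0.2]
gripper_width: 85.2
```

Run:
```python
from h import *
go(393,236,180,102); d=snap('wrist','w9')
```

```text
t 13.32 p [393.6 236.5 192.3] th 101.8 | shift [12.3  0.7 -0.3] spin -0.2 w 85.2 q [ 0.9   0.14 -0.44  0.   -0.99 -2.26]
```

View pics/w9.png

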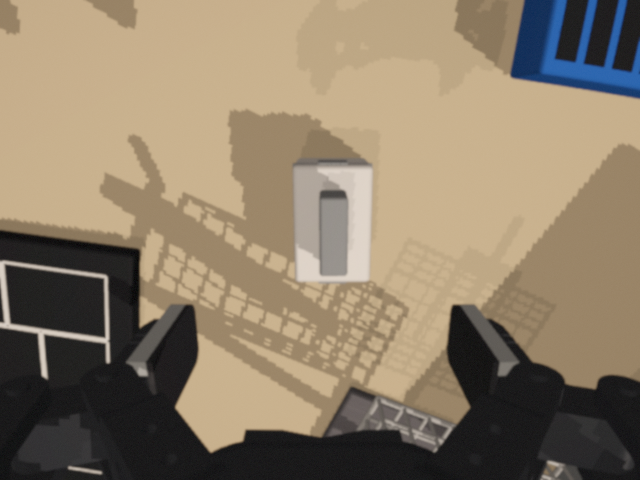

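```bash
cat >> h.py <<'E'
def ridge(d,seed,th=14,z=78):
    h=d['img'].astype(np.int16); x,y=seed
    im=cv2.GaussianBlur(d['img'],(3,3),0); m=np.zeros((482,642),np.uint8)
    cv2.floodFill(im.copy(),m,(x,y),0,(th,)*3,(th,)*3,cv2.FLOODFILL_FIXED_RANGE|cv2.FLOODFILL_MASK_ONLY|(255<<8)|4)
    m=cv2.morphologyEx(m[1:-1,1:-1],cv2.MORPH_OPEN,np.ones((3,3)))
    c=max(cv2.findContours(m,0,1)[0],key=cv2.contourArea)
    b=cv2.boxPoints(cv2.minAreaRect(c)); P=plane(d,b,z)
    e0,e1=P[1]-P[0],P[2]-P[1]; L=np.linalg.norm(e0),np.linalg.norm(e1)
    v=e0 if L[0]>L[1] else e1; a=np.degrees(np.arctan2(v[1],v[0])); a=(a+90)%180-90
    print('ridge c',P.mean(0).round(1),'size',round(max(L),1),round(min(L),1),'ang',round(a,1),'px',b.mean(0).round(1)); return P.mean(0),a
E
python3 - <<'E'
from h import *
d=load('w9'); ridge(d,(333,240)); ridge(d,(333,225),20)
print(plane(d,[(294,165),(372,165),(371,282),(297,283)],50).round(1), plane(d,[(294,165),(372,165),(371,282),(297,283)],50).mean(0))
E
```

```text
ridge c [397.1 243.8  78. ] size 48.6 15.7 ang 10.2 px [333.7 237. ]
ridge c [397.  242.8  78. ] size 48.8 18.2 ang 12.7 px [332.  236.5]
[[361.5 210.2  50. ]
 [350.9 260.5  50. ]
 [431.9 279.5  50. ]
 [443.4 227.9  50. ]] [396.94175    244.50591937  50.        ]
```

Run:
```python
from h import *
go(397,244,54,101.3)
```

```text
t 13.37 p [393.4 236.3 192.3] th 101.8 | shift [138.3  -4.8   6.6] spin 0.5 w 85.5 q [ 0.9   0.14 -0.44  0.   -0.99 -2.26]
```

>>> apply_moves(targets="0 -2.5 3.5 0 0; 10 -5 6.5 0.5 0; 30 -5 6.5 0.5 0; 55 -5 6.5 0.5 0; 80 -5 6.5 0.5 0; 92 -5 6.5 0.5 0; 95 -5 6.5 0.5 0; 95 -5 6.5 0.5 0; 95 -5 6.5 0.5 0")

```text
clock: 14.12
position: [396.8, 243.6, 96.8]
ee_rot: [0.547, -0.448, -0.547, -0.449]
contact_force: [0.3, 0.4, 0.7]
gripper_width: 42.4
```

Run:
```python
from h import *
go(397,244,54,101.3); d=snap('wrist','w10')
```

```text
t 14.12 p [396.8 243.6  96.8] th 101.3 | shift [42.8 -0.3  0.3] spin -0.0 w 42.4 q [ 0.9   0.27 -0.56  0.   -0.74 -2.28]
```

View pics/w10.png

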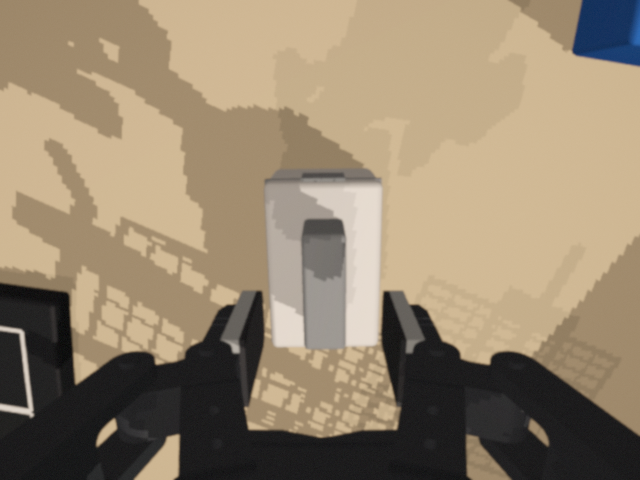

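>>> apply_moves(targets="12 0 0 0 0; 26 0 0 0 0; 38 0 0 0 0; 43 0 0 0 0; 43 0 0 0 0; 43 0 0 0 1; 43 0 0 0 1; 43 0 0 0 1; 43 0 0 0 1; 43 0 0 0 1")

```text
clock: 15.0
position: [396.9, 243.7, 54.4]
ee_rot: [0.547, -0.448, -0.547, -0.449]
contact_force: [-1.1, 1.0, 5.9]
gripper_width: 16.7
```

>>> apply_moves(targets="0 0 0 0 1; 0 0 0 0 1; 0 0 0 0 1; 0 0 0 0 1; -10 0 0 0 1; -25 0 0 0 1; -45 0 0 0 1; -65 0 0 0 1; -85 0 0 0 1; -95 0 0 0 1")

```text
clock: 15.83
position: [396.6, 243.4, 150.3]
ee_rot: [0.547, -0.448, -0.547, -0.449]
contact_force: [-0.3, 0.4, -1.0]
gripper_width: 16.8
```

Run:
```python
from h import *
d=snap('wrist','w11'); go(520,0,170,94)
```

```text
t 15.88 p [397.2 244.  151.4] th 101.3 | shift [ -19.1  -72.8 -263.2] spin 7.3 w 16.6 q [ 0.9   0.19 -0.49  0.   -0.88 -2.28]
```

View pics/w11.png

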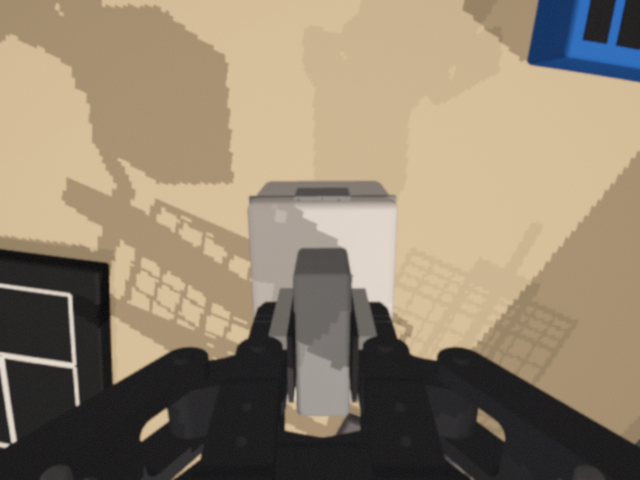

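```bash
cat >> h.py <<'E'
def slab(d,roi,thr):
    x0,y0,x1,y1=roi; g=cv2.cvtColor(d['img'],cv2.COLOR_RGB2GRAY); k=np.zeros_like(g); k[y0:y1,x0:x1]=1
    m=((g<thr)&(k>0)).astype(np.uint8); m=cv2.morphologyEx(m,cv2.MORPH_CLOSE,np.ones((9,9)))
    m=cv2.morphologyEx(m,cv2.MORPH_OPEN,np.ones((15,15)))
    c=max(cv2.findContours(m,0,1)[0],key=cv2.contourArea)
    p=cv2.fillPoly(np.zeros_like(g),[c],1)
    inner=cv2.erode(p,np.ones((5,5))); w=((g>thr+25)&(inner>0)).astype(np.uint8)
    wc=cv2.convexHull(np.argwhere(w)[:,::-1].astype(np.int32))
    for nm,cc in (('slab',c),('paint',wc)):
        P=plane(d,cc.reshape(-1,2),20)[:,:2]; r=cv2.minAreaRect(P.astype(np.float32)); print(nm,np.round(r[0],1),np.round(r[1],1),round(r[2],2))
E
python3 - <<'E'
from h import *
slab(load('t4'),(235,175,350,295),70)
slab(load('t1'),(235,175,350,295),70)
slab(load('t2'),(235,175,350,295),70)
E
```

```text
slab [591.4  -3. ] [250.2 216.3] 4.0
paint [593.2  -1.9] [213.4 183.2] 4.02
slab [591.4  -2.4] [250.2 217.8] 3.91
paint [593.3  -1.9] [213.1 183.4] 3.95
slab [591.5  -2.4] [250.1 217.7] 3.88
paint [593.2  -1.9] [213.1 183.3] 4.01
```

```bash
cat >> h.py <<'E'
C=np.array([592.3,-2.5]); YAW=3.9
def pl(i):
    X=dict(zip(range(1,8),[(-75,-45),(-75,45),(0,-60),(0,0),(0,60),(75,-45),(75,45)]))[i]
    a=np.radians(YAW); return C+np.array([[np.cos(a),-np.sin(a)],[np.sin(a),np.cos(a)]])@X
E
python3 - <<'E'
from h import *
for i in range(1,8): print(i,pl(i).round(1))
p=pl(5); go(p[0],p[1],180,93.9)
E
```

```text
1 [520.5 -52.5]
2 [514.4  37.3]
3 [596.4 -62.4]
4 [592.3  -2.5]
5 [588.2  57.4]
6 [670.2 -42.3]
7 [664.1  47.5]
t 15.88 p [397.2 244.  151.4] th 101.3 | shift [ -28.6 -150.9 -220.3] spin 7.4 w 16.6 q [ 0.9   0.19 -0.49  0.   -0.88 -2.28]
```

>>> apply_moves(targets="-10 -8 -12 0.5 1; -28 -25 -36 1.5 1; -28 -45 -66 2.5 1; -28 -65 -95 3.5 1; -28 -85 -124 4.5 1; -28 -105 -153 5.5 1; -28 -123 -180 6.5 1; -28 -138 -202 7.4 1; -28 -147 -215 7.4 1; -28 -151 -220 7.4 1")

```text
clock: 16.72
position: [587.8, 54.6, 174.3]
ee_rot: [-0.515, 0.485, 0.516, 0.483]
contact_force: [-0.4, 0.3, -1.9]
gripper_width: 16.9
```

>>> apply_moves(targets="0 0 0 0 1; 0 0 0 0 1; 0 0 0 0 1; 0 0 0 0 1")

```text
clock: 17.05
position: [586.5, 57.5, 176.3]
ee_rot: [-0.517, 0.483, 0.517, 0.482]
contact_force: [-0.9, -0.0, -1.7]
gripper_width: 17.1
```

Run:
```python
from h import *
p=pl(5);d=snap('wrist','w12'); go(p[0],p[1],76,93.9)
# predicted paint corners
a=np.radians(YAW); Rm=np.array([[np.cos(a),-np.sin(a)],[np.sin(a),np.cos(a)]])
for X in [(-105,-90),(-105,90),(-105,0),(-45,-90),(45,-90),(105,-90)]: print(X,proj(d,np.r_[C+Rm@X,20]).round(1))
```

```text
t 17.1 p [586.6  57.6 176.4] th 93.9 | shift [100.4  -1.6  -0.3] spin 0.0 w 16.8 q [ 0.37  0.37 -0.16 -0.   -1.04 -1.87]
(-105, -90) [[98.7 64.5]]
(-105, 90) [[369.1  61.4]]
(-105, 0) [[231.8  61.6]]
(-45, -90) [[108.7 154.5]]
(45, -90) [[124.5 274.7]]
(105, -90) [[134.8 344.8]]
```

View pics/w12.png

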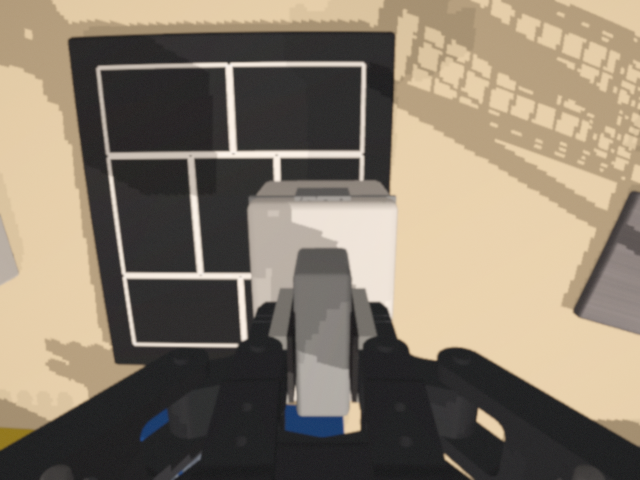

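```bash
sed -i 's/592.3,-2.5/592.6,-3.2/' h.py
python3 - <<'E'
from h import *
p=pl(5);go(p[0],p[1],75.5,93.9)
E
```

```text
t 17.1 p [586.6  57.6 176.4] th 93.9 | shift [100.9  -1.9  -1. ] spin 0.0 w 16.8 q [ 0.37  0.37 -0.16 -0.   -1.04 -1.87]
```

>>> apply_moves(targets="8 -1 -0.5 0 1; 20 -2 -1 0 1; 36 -2 -1 0 1; 54 -2 -1 0 1; 70 -2 -1 0 1; 82 -2 -1 0 1; 90 -2 -1 0 1; 94 -2 -1 0 1; 96 -2 -1 0 1; 98 -2 -1 0 1")

```text
clock: 17.93
position: [589.8, 56.1, 78.7]
ee_rot: [0.517, -0.482, -0.516, -0.483]
contact_force: [-0.2, -0.2, -2.2]
gripper_width: 16.9
```

>>> apply_moves(targets="0 0 0 0 1; 1 0 0 0 1; 2 0 0 0 1; 3 0 0 0 1; 3 0 0 0 1")

```text
clock: 18.35
position: [589.3, 55.8, 75.4]
ee_rot: [0.517, -0.483, -0.517, -0.483]
contact_force: [0.7, 1.2, -1.7]
gripper_width: 17.1
```

Run:
```python
from h import *
p=pl(5);go(p[0],p[1],75.5,93.9);print(status.read_state()['contact_force'])
```

```text
t 18.35 p [589.3  55.8  75.4] th 93.9 | shift [-0.1  0.7  0.9] spin -0.0 w 17.1 q [ 0.37  0.48 -0.27 -0.   -0.82 -1.87]
[ 0.71170784  1.19828736 -1.71430836]
```

>>> apply_moves(targets="1 0.5 0.7 0 1; 1.5 0.5 0.7 0 1; 1.5 0.5 0.7 0 1; 1.5 0.5 0.7 0 0.5; 1.5 0.5 0.7 0 0; 1.5 0.5 0.7 0 0; 1.5 0.5 0.7 0 0; 1.5 0.5 0.7 0 0; -8 0.5 0.7 0 0; -22 0.5 0.7 0 0")

```text
clock: 19.18
position: [587.8, 56.2, 96.6]
ee_rot: [-0.516, 0.484, 0.517, 0.482]
contact_force: [0.4, -0.8, 0.9]
gripper_width: 42.3
```

>>> apply_moves(targets="-20 0 0 0 0; -40 0 0 0 0; -60 0 0 0 0; -75 0 0 0 0; -85 0 0 0 0; -90 0 0 0 0; -90 0 0 0 0; -90 0 0 0 0")

```text
clock: 19.85
position: [588.3, 56.5, 186.8]
ee_rot: [-0.516, 0.483, 0.517, 0.483]
contact_force: [-0.1, -0.5, 0.2]
gripper_width: 42.7
```

Run:
```python
from h import *
d=snap('wrist','w13'); p=pl(5); go(p[0],p[1],180,93.9); d2=snap('top','t5');slab(d,(50,0,420,400),75)
```

```text
t 19.9 p [588.1  56.4 186.3] th 93.8 | shift [ 6.3 -0.4  0.2] spin -0.1 w 42.7 q [ 0.37  0.36 -0.14 -0.   -1.07 -1.87]
slab [614.3 -10.9] [290.4 298.5] 4.6
paint [598.7  11.6] [235.6 223.3] 7.25
```

View pics/w13.png

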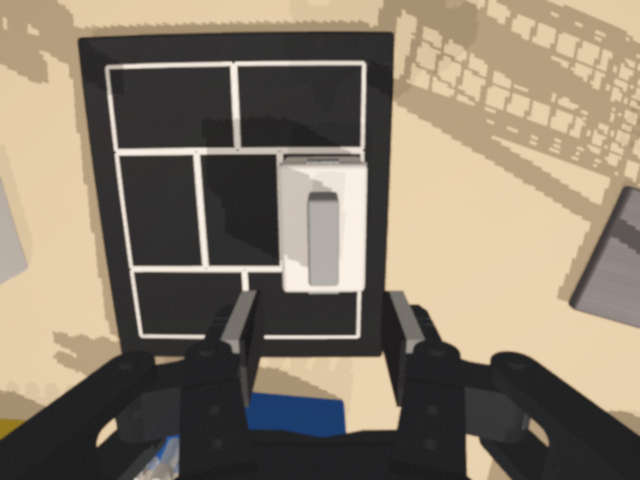

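View pics/t5.png

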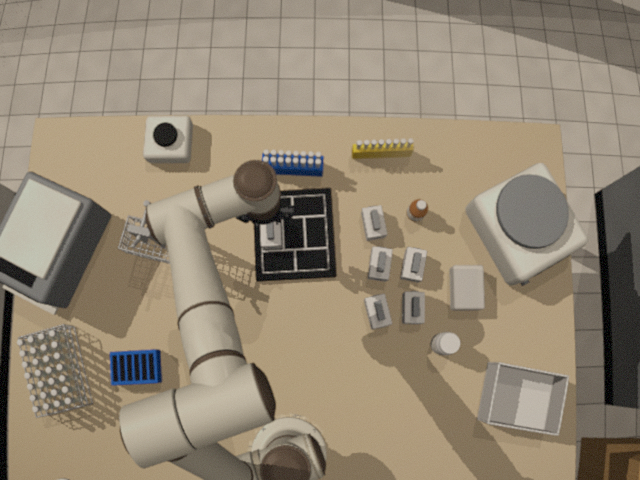

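Run:
```python
from h import *
d=load('w13')
px=[(109,68),(363.5,65),(363,151),(117,153),(131,269.5),(140,337),(357,336)]
X=np.array([(-105,-90),(-105,90),(-45,90),(-45,-90),(45,-90),(105,-90),(105,90)],float)
P=plane(d,px,20)[:,:2]
M,_=cv2.estimateAffinePartial2D(X,P); s=np.hypot(M[0,0],M[1,0]); print('scale',s,'yaw',np.degrees(np.arctan2(M[1,0],M[0,0])),'c',M[:,2])
c,a=ridge(d,(323,245),14,98)
v=np.array([0,60]); th=np.arctan2(M[1,0],M[0,0]); print('place5 wrist',M[:,2]+M[:,:2]@v, M[:,2]+M[:,:2]@v/s)
```

```text
Traceback (most recent call last):
cv2.error: OpenCV(4.12.0) /io/opencv/modules/calib3d/src/ptsetreg.cpp:1108: error: (-215:Assertion failed) count >= 0 && to.checkVector(2) == count in function 'estimateAffinePartial2D'
```

Run:
```python
from h import *
d=load('w13')
px=[(109,68),(363.5,65),(363,151),(117,153),(131,269.5),(140,337),(357,336)]
X=np.array([(-105,-90),(-105,90),(-45,90),(-45,-90),(45,-90),(105,-90),(105,90)],float)
P=np.ascontiguousarray(plane(d,px,20)[:,:2])
M,_=cv2.estimateAffinePartial2D(X,P); s=np.hypot(M[0,0],M[1,0]); print('scale',s,'yaw',np.degrees(np.arctan2(M[1,0],M[0,0])),'c',M[:,2])
c,a=ridge(d,(323,245),14,98)
v=np.array([0,60]); th=np.arctan2(M[1,0],M[0,0]); print('place5 wrist',M[:,2]+M[:,:2]@v, M[:,2]+M[:,:2]@v/s)
```

```text
scale 0.9837565933225183 yaw 3.9178815232743305 c [593.51235374  -4.24570764]
ridge c [589.4  56.5  98. ] size 48.0 15.7 ang 2.6 px [323.8 243.5]
place5 wrist [589.47934583  54.6417458 ] [589.41275437  55.61407255]
```

```bash
sed -i 's/592.6,-3.2/593.1,-3.7/' h.py
python3 - <<'E'
from h import *
go(500,-270,260,90)
E
```

```text
t 19.95 p [588.1  56.3 186. ] th 93.8 | shift [ -73.6  110.  -319.7] spin 3.8 w 42.7 q [ 0.37  0.36 -0.14 -0.   -1.07 -1.87]
```

>>> apply_moves(targets="-20 4 -12 0 0; -40 14 -40 1 0; -60 27 -78 2 0; -74 40 -117 3 0; -74 53 -155 3.8 0; -74 66 -193 3.8 0; -74 80 -232 3.8 0; -74 93 -270 3.8 0; -74 104 -303 3.8 0; -74 110 -320 3.8 0")

```text
clock: 20.78
position: [498.8, -273.2, 260.1]
ee_rot: [-0.499, 0.501, 0.5, 0.5]
contact_force: [-0.1, -0.0, 0.3]
gripper_width: 42.9
```

>>> apply_moves(targets="0 0 0 0 0; 0 0 0 0 0; 0 0 0 0 0; 0 0 0 0 0")

```text
clock: 21.12
position: [500.9, -269.2, 260.9]
ee_rot: [-0.5, 0.499, 0.501, 0.499]
contact_force: [0.4, 0.5, -0.7]
gripper_width: 43.0
```

Run:
```python
from h import *
d=snap('wrist','w14'); go(500,-270,230,90)
```

```text
t 21.17 p [ 500.9 -269.1  261.1] th 90.2 | shift [31.1  0.9 -0.9] spin 0.2 w 43.0 q [-0.21  0.27 -0.09 -0.   -1.22 -1.36]
```

View pics/w14.png

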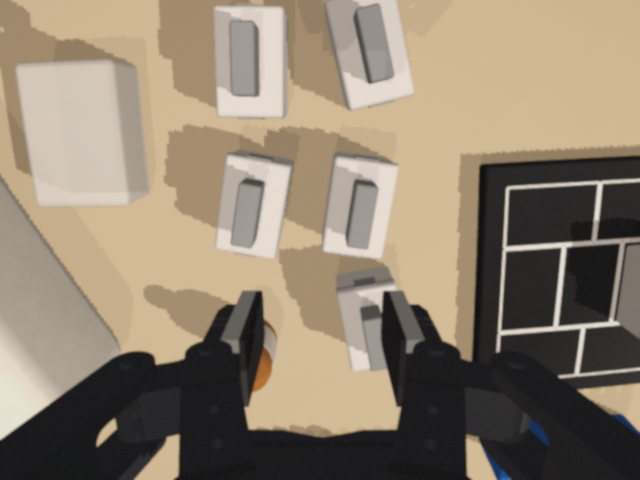

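Run:
```python
from h import *
d=load('w14')
for s in [(243,65),(376,50),(247,215),(362,218)]: ridge(d,s,14); 
ridge(load('w1'),(392,427),14)
```

```text
ridge c [ 392.2 -328.6   78. ] size 51.9 17.0 ang -0.6 px [240.7  57. ]
ridge c [ 382.2 -232.4   78. ] size 51.7 15.1 ang 13.9 px [375.8  42.4]
ridge c [ 509.  -331.1   78. ] size 48.5 17.8 ang -10.7 px [244.1 215.9]
ridge c [ 509.5 -238.8   78. ] size 49.4 14.7 ang -8.8 px [362.4 216.8]
ridge c [ 600.8 -227.4   78. ] size 14.7 8.5 ang -88.8 px [393.5 424.5]
```

Run:
```python
from h import *
go(509.5,-239,100,81)
```

```text
t 21.17 p [ 500.9 -269.1  261.1] th 90.2 | shift [161.1  -8.7  30. ] spin 9.2 w 43.0 q [-0.21  0.27 -0.09 -0.   -1.22 -1.36]
```

>>> apply_moves(targets="10 -3 10 3 0; 30 -6 20 6 0; 55 -9 30 9.2 0; 82 -9 30 9.2 0; 108 -9 30 9.2 0; 130 -9 30 9.2 0; 146 -9 30 9.2 0; 157 -9 30 9.2 0; 161 -9 30 9.2 0; 161 -9 30 9.2 0")

```text
clock: 22.0
position: [509.3, -239.2, 99.4]
ee_rot: [-0.458, 0.538, 0.46, 0.537]
contact_force: [0.2, 0.4, -0.6]
gripper_width: 42.7
```

>>> apply_moves(targets="0 0 0 0 0; 0 0 0 0 0; 0 0 0 0 0")

```text
clock: 22.25
position: [510.3, -240.1, 101.4]
ee_rot: [-0.459, 0.538, 0.458, 0.539]
contact_force: [0.0, 0.0, -0.1]
gripper_width: 42.8
```

Run:
```python
from h import *
d=snap('wrist','w15'); go(509.5,-239,54,81); ridge(d,(323,290),14)
```

```text
t 22.3 p [ 510.1 -240.2  101.3] th 80.9 | shift [47.3  0.9  1.1] spin -0.1 w 42.5 q [-0.15  0.41 -0.32  0.   -0.84 -1.58]
ridge c [ 509.5 -238.5   78. ] size 49.1 15.6 ang -8.0 px [328.5 284.5]
```

View pics/w15.png

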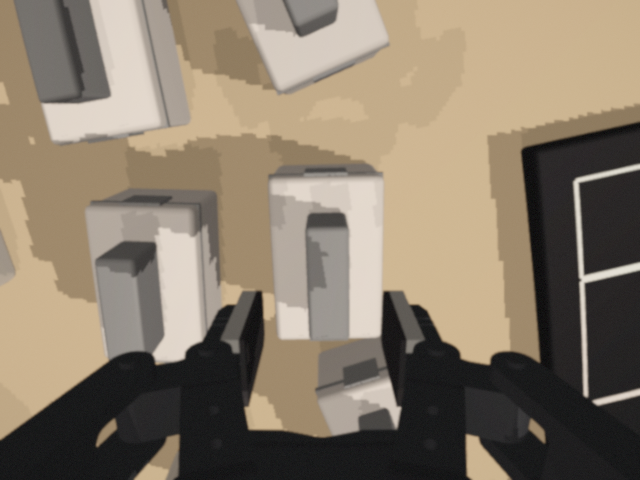

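>>> apply_moves(targets="12 1 2 0 0; 28 1 2 0 0; 42 1 2 0 0; 47 1 2 0 0; 47 1 2 0 0; 47 1 2 0 1; 47 1 2 0 1; 47 1 2 0 1; 47 1 2 0 1; 47 1 2 0 1")

```text
clock: 23.13
position: [509.8, -238.2, 54.5]
ee_rot: [-0.459, 0.538, 0.458, 0.539]
contact_force: [0.1, 0.5, 3.4]
gripper_width: 17.0
```

>>> apply_moves(targets="0 0 0 0 1; 0 0 0 0 1; 0 0 0 0 1; -8 0 0 0 1; -22 0 0 0 1; -42 0 0 0 1; -65 0 0 0 1; -88 0 0 0 1; -105 0 0 0 1; -115 0 0 0 1")

```text
clock: 23.97
position: [509.1, -238.1, 170.4]
ee_rot: [-0.459, 0.538, 0.458, 0.539]
contact_force: [-0.4, 0.2, -1.8]
gripper_width: 16.7
```

Run:
```python
from h import *
p=pl(4); go(p[0],p[1],172,93.9)
```

```text
t 23.97 p [ 509.1 -238.1  170.4] th 80.9 | shift [ -1.5 -45.7 244.8] spin -13.0 w 16.7 q [-0.15  0.33 -0.24 -0.   -1.   -1.58]
```

>>> apply_moves(targets="0 -3 10 -1 1; -1 -8 34 -3 1; -1 -14 66 -5 1; -1 -20 100 -7 1; -1 -26 134 -9 1; -1 -32 168 -11 1; -1 -38 200 -13 1; -1 -42 225 -13 1; -1 -45 240 -13 1; -1 -46 245 -13 1")

```text
clock: 24.8
position: [593.1, -0.9, 167.6]
ee_rot: [-0.517, 0.483, 0.518, 0.481]
contact_force: [0.5, -1.1, -0.8]
gripper_width: 16.8
```

>>> apply_moves(targets="0 0 0 0 1; 0 0 0 0 1; 0 0 0 0 1; 0 0 0 0 1")

```text
clock: 25.13
position: [592.7, -4.7, 169.2]
ee_rot: [-0.516, 0.483, 0.516, 0.483]
contact_force: [-0.1, -0.0, -0.8]
gripper_width: 16.6
```

Run:
```python
from h import *
p=pl(4); go(p[0],p[1],75,93.9); d=snap('wrist','w16')
```

```text
t 25.13 p [592.7  -4.7 169.2] th 93.8 | shift [94.2 -0.5  1. ] spin -0.1 w 16.6 q [ 0.27  0.38 -0.16 -0.   -1.03 -1.77]
```

View pics/w16.png

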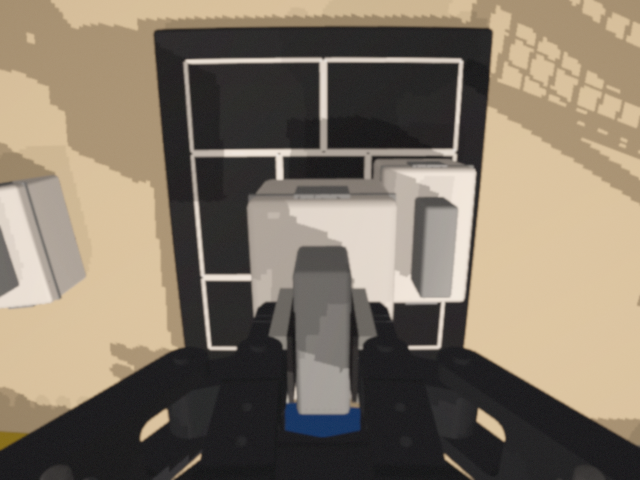

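>>> apply_moves(targets="8 -0.5 1 0 1; 20 -0.5 1 0 1; 36 -0.5 1 0 1; 54 -0.5 1 0 1; 68 -0.5 1 0 1; 78 -0.5 1 0 1; 85 -0.5 1 0 1; 90 -0.5 1 0 1; 93 -0.5 1 0 1; 94 -0.5 1 0 1")

```text
clock: 26.02
position: [593.8, -2.4, 75.2]
ee_rot: [0.517, -0.483, -0.516, -0.483]
contact_force: [-0.9, 0.4, -0.2]
gripper_width: 17.0
```

>>> apply_moves(targets="0.5 0 0 0 1; 1 0 0 0 1; 1.5 0 0 0 1; 1.5 0 0 0 1; 1.5 0 0 0 1")

```text
clock: 26.43
position: [594.1, -2.3, 74.5]
ee_rot: [0.517, -0.482, -0.516, -0.483]
contact_force: [-0.1, 0.5, 1.4]
gripper_width: 16.8
```

>>> apply_moves(targets="0 0 0 0 0.5; 0 0 0 0 0; 0 0 0 0 0; 0 0 0 0 0; 0 0 0 0 0; -10 0 0 0 0; -30 0 0 0 0; -55 0 0 0 0; -80 0 0 0 0; -100 0 0 0 0")

```text
clock: 27.27
position: [594.3, -2.4, 176.7]
ee_rot: [0.517, -0.482, -0.516, -0.483]
contact_force: [0.6, -0.2, -0.3]
gripper_width: 42.9
```

Run:
```python
from h import *
d=snap('wrist','w17'); go(607,-217,190,100)
```

```text
t 27.32 p [596.7  -2.3 181.1] th 93.9 | shift [  -8.9    4.3 -214.9] spin -6.1 w 42.7 q [ 0.27  0.37 -0.15  0.   -1.04 -1.77]
```

View pics/w17.png

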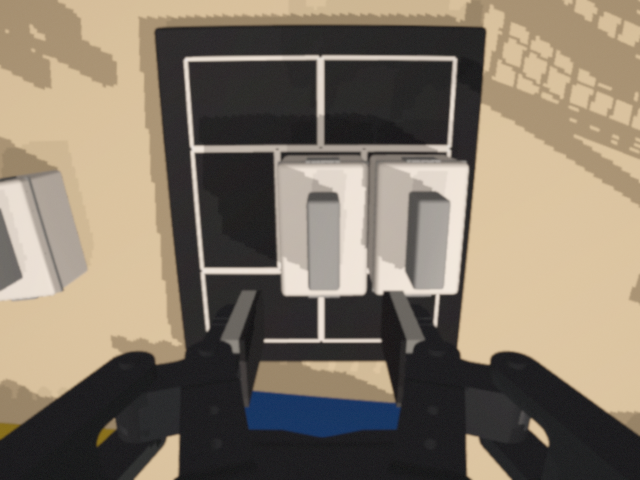

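Both placed boxes sit in their outlines, with ridges at (323,240) and (428,240). Next is box E.

>>> apply_moves(targets="0 0 -12 -1 0; -5 1 -36 -2 0; -9 2 -68 -3 0; -9 3 -102 -4 0; -9 4 -136 -5 0; -9 4 -166 -6 0; -9 4 -190 -6 0; -9 4 -206 -6 0; -9 4 -215 -6 0; -9 4 -215 -6 0")

```text
clock: 28.15
position: [604.0, -218.8, 183.0]
ee_rot: [0.541, -0.456, -0.54, -0.456]
contact_force: [0.3, -0.1, -0.0]
gripper_width: 42.7
```

>>> apply_moves(targets="0 0 0 0 0; 0 0 0 0 0; 0 0 0 0 0")

```text
clock: 28.4
position: [604.2, -216.0, 183.0]
ee_rot: [0.541, -0.455, -0.541, -0.455]
contact_force: [0.4, 1.0, 0.2]
gripper_width: 42.4
```

Run:
```python
from h import *
d=snap('wrist','w18'); go(607,-217,100,100)
```

```text
t 28.45 p [ 604.3 -216.   183. ] th 100.0 | shift [83.  -2.5 -1.4] spin -0.0 w 42.7 q [-0.09  0.45 -0.02 -0.   -1.11 -1.31]
```

View pics/w18.png

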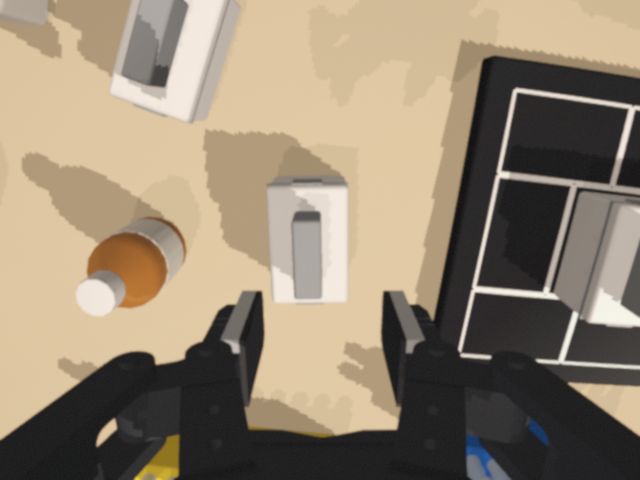

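Run:
```python
from h import *
d=load('w18'); c,a=ridge(d,(307,260),14); go(c[0],c[1],54,a+90)
print(plane(d,[(268,184),(347,182),(347,301),(272,303)],50).mean(0))
```

```text
ridge c [ 622.4 -222.7   78. ] size 47.9 16.0 ang 9.9 px [307.5 260. ]
t 28.45 p [ 604.3 -216.   183. ] th 100.0 | shift [129.  -16.6  -9.7] spin 0.0 w 42.7 q [-0.09  0.45 -0.02 -0.   -1.11 -1.31]
[ 621.10706285 -223.17651484   50.        ]
```

>>> apply_moves(targets="3 -8 -5 0 0; 12 -16 -10 0 0; 30 -16 -10 0 0; 52 -16 -10 0 0; 74 -16 -10 0 0; 94 -16 -10 0 0; 108 -16 -10 0 0; 118 -16 -10 0 0; 125 -16 -10 0 0; 129 -16 -10 0 0")

```text
clock: 29.28
position: [621.7, -224.3, 52.4]
ee_rot: [-0.541, 0.455, 0.542, 0.455]
contact_force: [-0.1, -0.0, 0.2]
gripper_width: 42.8
```

Run:
```python
from h import *
go(622,-223,54,100); print(status.read_state()['contact_force'].round(1))
```

```text
t 29.28 p [ 621.7 -224.3   52.4] th 99.9 | shift [-1.6 -0.5  1.2] spin -0.1 w 42.8 q [-0.1   0.61 -0.1   0.   -0.86 -1.3 ]
[-0.1 -0.   0.2]
```

>>> apply_moves(targets="-1.5 0 1 0 0; -1.5 0 1 0 1; -1.5 0 1 0 1; -1.5 0 1 0 1; -1.5 0 1 0 1; -1.5 0 1 0 1; -1.5 0 1 0 1; -1.5 0 1 0 1; -1.5 0 1 0 1; -1.5 0 1 0 1")

```text
clock: 30.12
position: [622.3, -223.3, 56.6]
ee_rot: [0.542, -0.455, -0.541, -0.455]
contact_force: [-0.6, 1.3, 5.2]
gripper_width: 16.7
```

>>> apply_moves(targets="0 0 0 0 1; -8 0 0 0 1; -22 0 0 0 1; -42 0 0 0 1; -65 0 0 0 1; -88 0 0 0 1; -105 0 0 0 1; -115 0 0 0 1; -115 0 0 0 1")

```text
clock: 30.87
position: [622.2, -223.6, 172.6]
ee_rot: [0.542, -0.455, -0.54, -0.456]
contact_force: [0.9, -0.3, -1.7]
gripper_width: 17.1
```

Run:
```python
from h import *
p=pl(3); go(p[0],p[1],170,93.9)
```

```text
t 30.87 p [ 622.2 -223.6  172.6] th 99.9 | shift [  2.4  -2.8 162. ] spin 6.0 w 17.1 q [-0.1   0.49  0.02  0.   -1.1  -1.3 ]
```

>>> apply_moves(targets="0 0 8 1 1; 0 0 24 2 1; 0 -1 46 3 1; 0 -1 70 4 1; 0 -1 94 5 1; 0 -2 118 6 1; 0 -3 138 6 1; 0 -3 152 6 1; 0 -3 160 6 1; 0 -3 162 6 1")

```text
clock: 31.7
position: [596.0, -62.2, 169.4]
ee_rot: [-0.516, 0.483, 0.517, 0.482]
contact_force: [-0.6, -0.5, -1.4]
gripper_width: 16.8
```

>>> apply_moves(targets="0 0 0 0 1; 0 0 0 0 1; 0 0 0 0 1; 0 0 0 0 1")

```text
clock: 32.03
position: [596.7, -64.0, 170.2]
ee_rot: [-0.516, 0.483, 0.516, 0.483]
contact_force: [-0.1, 1.1, -1.3]
gripper_width: 16.9
```

Run:
```python
from h import *
p=pl(3); go(p[0],p[1],77,93.9); snap('wrist','w19')
```

```text
t 32.03 p [596.7 -64.  170.2] th 93.8 | shift [93.2 -0.5  0.5] spin -0.1 w 16.9 q [ 0.16  0.39 -0.14  0.   -1.04 -1.67]
```

View pics/w19.png

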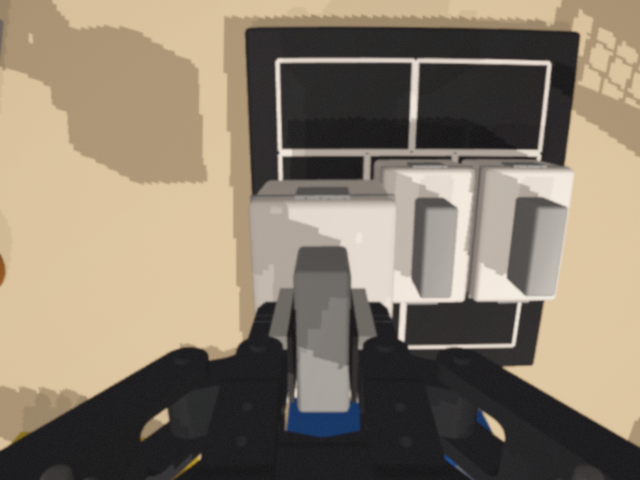

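>>> apply_moves(targets="8 -0.5 0 0 1; 20 -0.5 0 0 1; 36 -0.5 0 0 1; 54 -0.5 0 0 1; 68 -0.5 0 0 1; 78 -0.5 0 0 1; 85 -0.5 0 0 1; 90 -0.5 0 0 1; 92 -0.5 0 0 1; 93 -0.5 0 0 1")

```text
clock: 32.92
position: [597.5, -63.2, 77.4]
ee_rot: [0.517, -0.483, -0.516, -0.483]
contact_force: [0.2, -0.1, -1.0]
gripper_width: 16.7
```

>>> apply_moves(targets="0.5 0 0 0 1; 1 0 0 0 1; 1 0 0 0 1; 1 0 0 0 1")

```text
clock: 33.25
position: [597.4, -63.1, 76.8]
ee_rot: [0.517, -0.483, -0.516, -0.483]
contact_force: [-0.3, -0.2, -2.1]
gripper_width: 16.6
```

>>> apply_moves(targets="1 0 0 0 1; 1 0 0 0 1; 1 0 0 0 0.5; 1 0 0 0 0; 1 0 0 0 0; 1 0 0 0 0; 1 0 0 0 0; -10 0 0 0 0; -30 0 0 0 0; -55 0 0 0 0")

```text
clock: 34.08
position: [596.1, -63.3, 130.9]
ee_rot: [-0.516, 0.484, 0.517, 0.482]
contact_force: [0.3, 1.0, 0.6]
gripper_width: 42.7
```

>>> apply_moves(targets="-20 0 0 0 0; -40 0 0 0 0; -55 0 0 0 0; -60 0 0 0 0; -60 0 0 0 0")

```text
clock: 34.5
position: [598.0, -63.1, 193.5]
ee_rot: [0.518, -0.482, -0.516, -0.484]
contact_force: [0.1, 0.0, 0.4]
gripper_width: 42.3
```

Run:
```python
from h import *
snap('wrist','w20'); go(509,-331,185,80.5)
```

```text
t 34.55 p [597.1 -63.1 191.8] th 93.8 | shift [   6.6  105.9 -261.4] spin 13.3 w 42.9 q [ 0.16  0.37 -0.11 -0.   -1.08 -1.67]
```

View pics/w20.png

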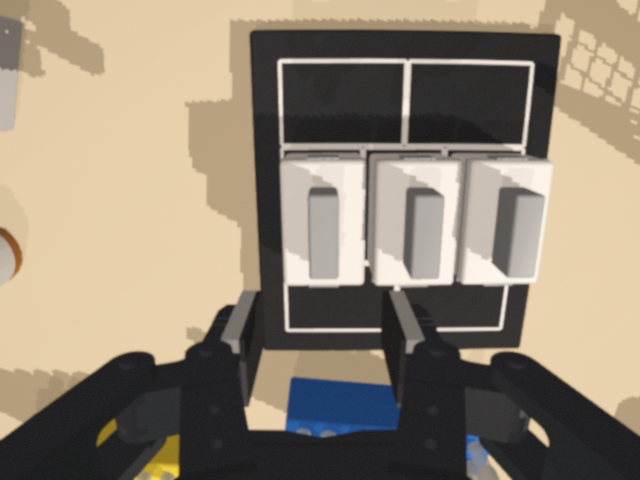

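The middle row is full, with ridges at (323,232), (424,232) and (520,232). Next is box C.

>>> apply_moves(targets="0 5 -12 1 0; 2 15 -36 3 0; 4 28 -68 5 0; 6 42 -102 7 0; 6 56 -136 9 0; 6 69 -170 11 0; 6 82 -202 13 0; 6 94 -232 13 0; 6 102 -252 13 0; 6 106 -261 13 0")

```text
clock: 35.38
position: [506.5, -333.4, 183.5]
ee_rot: [-0.456, 0.54, 0.459, 0.539]
contact_force: [0.3, 0.6, 0.0]
gripper_width: 42.5
```

>>> apply_moves(targets="0 0 0 0 0; 0 0 0 0 0; 0 0 0 0 0; 0 0 0 0 0")

```text
clock: 35.72
position: [509.3, -329.6, 185.1]
ee_rot: [-0.459, 0.538, 0.459, 0.538]
contact_force: [-0.3, 0.2, 0.8]
gripper_width: 42.9
```

Run:
```python
from h import *
d=snap('wrist','w21'); go(509,-331,54,80.5)
```

```text
t 35.77 p [ 509.5 -329.5  185.3] th 81.0 | shift [131.3   0.2  -1.5] spin 0.5 w 42.8 q [-0.31  0.39 -0.11 -0.   -1.08 -1.42]
```

View pics/w21.png

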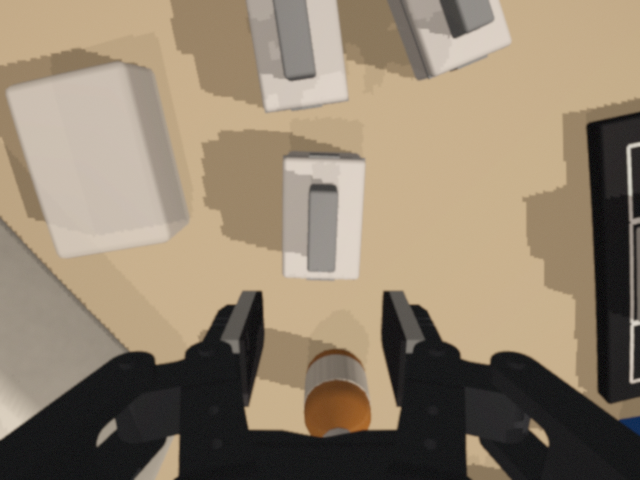

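Run:
```python
from h import *
d=load('w21'); c,a=ridge(d,(323,235),14); go(c[0],c[1],54,a+90)
print('bottle cap',plane(load('t4'),(420.5,203.5),100))
```

```text
ridge c [ 509.  -330.8   78. ] size 48.5 16.1 ang -12.0 px [321.9 232. ]
t 35.77 p [ 509.5 -329.5  185.3] th 81.0 | shift [131.3   0.3  -1.3] spin 3.0 w 42.8 q [-0.31  0.39 -0.11 -0.   -1.08 -1.42]
bottle cap [[ 661.51377927 -338.35837987  100.        ]]
```

>>> apply_moves(targets="6 0 -1 0.5 0; 18 0 -1 1 0; 36 0 -1 1 0; 56 0 -1 1 0; 76 0 -1 1 0; 94 0 -1 1 0; 108 0 -1 1 0; 118 0 -1 1 0; 125 0 -1 1 0; 129 0 -1 1 0")

```text
clock: 36.6
position: [508.7, -331.3, 55.4]
ee_rot: [-0.454, 0.542, 0.454, 0.542]
contact_force: [-0.1, -1.0, 0.9]
gripper_width: 42.8
```

Run:
```python
from h import *
go(509,-331,54,80.5); print(status.read_state()['contact_force'].round(1))
```

```text
t 36.6 p [ 508.7 -331.3   55.4] th 79.9 | shift [ 1.4 -0.2  0.3] spin -0.6 w 42.8 q [-0.31  0.53 -0.25 -0.   -0.8  -1.44]
[-0.1 -1.   0.9]
```

>>> apply_moves(targets="0 0 0 0 1; 0 0 0 0 1; 0 0 0 0 1; 0 0 0 0 1; 0 0 0 0 1; 0 0 0 0 1; 0 0 0 0 1; 0 0 0 0 1; -8 0 0 0 1; -22 0 0 0 1")

```text
clock: 37.43
position: [507.4, -331.2, 77.0]
ee_rot: [-0.452, 0.543, 0.455, 0.542]
contact_force: [0.3, -0.5, -1.8]
gripper_width: 16.6
```

>>> apply_moves(targets="-20 0 0 0 1; -42 0 0 0 1; -64 0 0 -3 1; -84 0 0 -9 1; -96 0 0 -16 1; -100 0 0 -23 1; -100 0 0 -30 1; -100 0 0 -37 1; -100 0 0 -44 1; -100 0 0 -51 1")

```text
clock: 38.27
position: [508.5, -331.6, 178.6]
ee_rot: [-0.644, 0.292, 0.644, 0.292]
contact_force: [-0.3, 0.2, -0.6]
gripper_width: 16.8
```

Run:
```python
from h import *
p=pl(1); go(p[0],p[1],175,183.9)
```

```text
t 38.27 p [ 508.5 -331.6  178.6] th 131.2 | shift [   3.6 -192.7  200.7] spin -52.7 w 16.8 q [-0.31  0.4  -0.11 -0.   -1.06 -0.54]
```

>>> apply_moves(targets="0 -7 7 -5 1; 2 -22 22 -11 1; 3 -44 45 -17 1; 3 -68 70 -23 1; 3 -92 96 -29 1; 3 -116 121 -35 1; 3 -140 146 -41 1; 3 -162 169 -47 1; 3 -181 189 -52 1; 3 -193 201 -52 1")

```text
clock: 39.1
position: [523.1, -51.0, 175.8]
ee_rot: [0.707, 0.02, -0.707, 0.019]
contact_force: [0.5, -0.4, -1.9]
gripper_width: 16.9
```

>>> apply_moves(targets="0 0 0 0 1; 0 0 0 0 1; 0 0 0 0 1; 0 0 0 0 1; 0 0 0 0 1")

```text
clock: 39.52
position: [523.1, -54.3, 175.3]
ee_rot: [-0.707, -0.017, 0.707, -0.017]
contact_force: [-0.4, 0.7, -0.9]
gripper_width: 16.9
```

Run:
```python
from h import *
p=pl(1); go(p[0],p[1],76.5,183.9); snap('wrist','w22')
```

```text
t 39.52 p [523.1 -54.3 175.3] th -177.2 | shift [98.8 -0.7  1.7] spin -1.1 w 16.9 q [ 0.21  0.27 -0.32  0.   -0.99 -0.16]
```

View pics/w22.png

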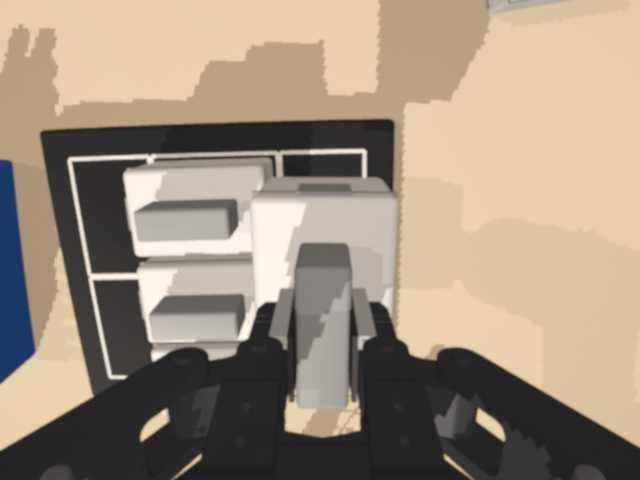

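>>> apply_moves(targets="8 -0.5 2 -1 1; 20 -0.5 2.5 -1 1; 36 -0.5 2.5 -1 1; 54 -0.5 2.5 -1 1; 68 -0.5 2.5 -1 1; 78 -0.5 2.5 -1 1; 86 -0.5 2.5 -1 1; 92 -0.5 2.5 -1 1; 95 -0.5 2.5 -1 1; 97 -0.5 2.5 -1 1")

```text
clock: 40.4
position: [520.9, -53.1, 78.2]
ee_rot: [0.707, 0.024, -0.707, 0.024]
contact_force: [0.4, -0.3, -1.1]
gripper_width: 16.5
```

>>> apply_moves(targets="0.5 0 0 0 1; 1 0 0 0 1; 1.5 0 0 0 1; 2 0 0 0 1")

```text
clock: 40.73
position: [521.1, -53.0, 76.8]
ee_rot: [0.707, 0.024, -0.706, 0.024]
contact_force: [0.2, -0.4, -1.0]
gripper_width: 16.8
```

Run:
```python
from h import *
p=pl(1); go(p[0],p[1],76,183.9); print(status.read_state()['contact_force'].round(1))
```

```text
t 40.73 p [521.1 -53.   76.8] th -176.1 | shift [ 0.8  0.7 -0.2] spin -0.0 w 16.8 q [ 0.21  0.38 -0.44  0.   -0.75 -0.14]
[ 0.2 -0.4 -1. ]
```

>>> apply_moves(targets="0.8 0.5 0 0 1; 1.5 0.5 0 0 1; 2 0.5 0 0 1; 2 0.5 0 0 0.5; 2 0.5 0 0 0; 2 0.5 0 0 0; 2 0.5 0 0 0; 2 0.5 0 0 0; -10 0.5 0 0 0; -30 0.5 0 0 0")

```text
clock: 41.57
position: [519.0, -53.8, 104.4]
ee_rot: [-0.705, -0.023, 0.709, -0.024]
contact_force: [-0.3, -0.5, -0.6]
gripper_width: 42.8
```

>>> apply_moves(targets="-20 0 0 0 0; -40 0 0 0 0; -60 0 0 0 0; -80 0 0 0 0; -80 0 0 0 0; -80 0 0 0 0")

```text
clock: 42.07
position: [521.3, -53.4, 187.3]
ee_rot: [0.708, 0.024, -0.706, 0.024]
contact_force: [-0.2, 0.4, 0.2]
gripper_width: 42.8
```

Run:
```python
from h import *
snap('wrist','w23'); go(382,-232,185,104);snap('top','t6')
```

```text
t 42.12 p [520.5 -53.5 186.1] th -176.2 | shift [  1.  168.8 150.1] spin 79.8 w 42.7 q [ 0.21  0.25 -0.31 -0.   -1.01 -0.14]
```

View pics/w23.png

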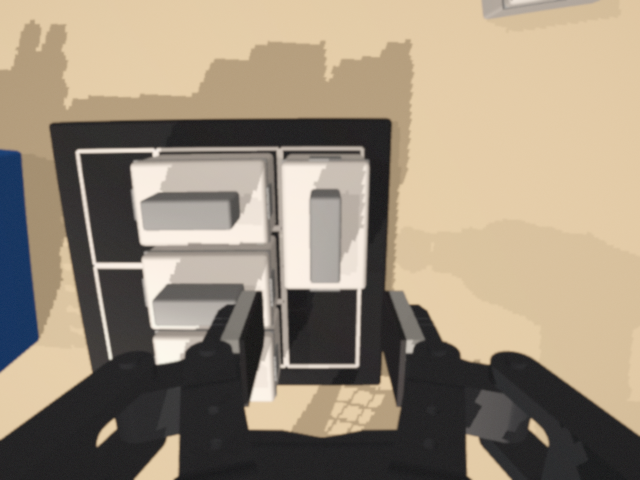

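View pics/t6.png

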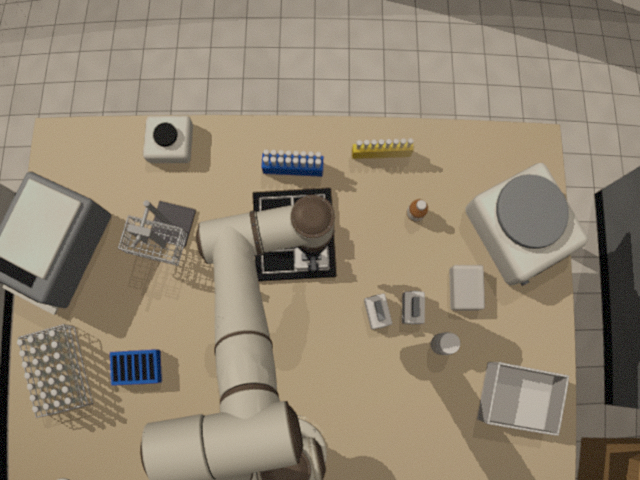

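>>> apply_moves(targets="0 10 9 5 0; 0 28 25 12 0; 0 50 44 19 0; 0 74 66 26 0; 0 98 87 33 0; 0 122 108 40 0; 0 144 128 47 0; 0 160 142 54 0; 0 168 150 61 0; 0 169 150 68 0")

```text
clock: 43.0
position: [380.0, -233.3, 185.0]
ee_rot: [-0.596, 0.379, 0.599, 0.378]
contact_force: [0.6, -1.1, 0.2]
gripper_width: 42.7
```

>>> apply_moves(targets="0 0 0 6 0; 0 0 0 12 0; 0 0 0 12 0; 0 0 0 12 0; 0 0 0 12 0")

```text
clock: 43.42
position: [382.2, -232.1, 185.7]
ee_rot: [-0.557, 0.436, 0.558, 0.435]
contact_force: [1.6, -0.1, 0.8]
gripper_width: 43.1
```

Run:
```python
from h import *
d=snap('wrist','w24'); go(382,-232,54,104)
```

```text
t 43.47 p [ 382.3 -232.1  185.8] th 104.0 | shift [1.318e+02 1.000e-01 1.000e-01] spin -0.0 w 42.8 q [-0.18  0.12 -0.48 -0.   -0.97 -1.15]
```

View pics/w24.png

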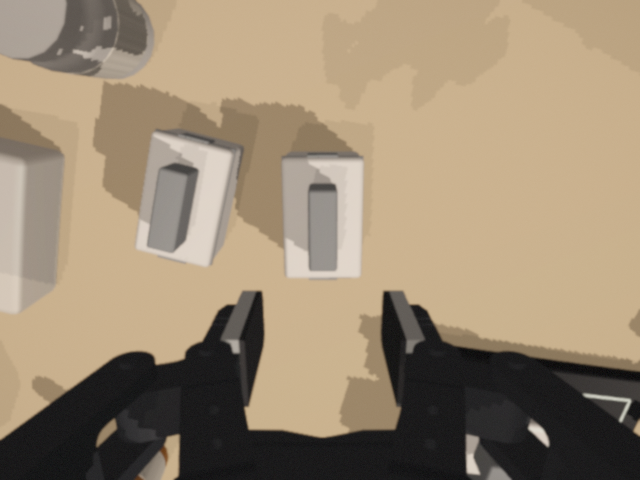

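Run:
```python
from h import *
d=load('w24'); ridge(d,(323,235),14)
```

```text
ridge c [ 381.2 -232.9   78. ] size 47.7 15.9 ang 14.5 px [322.5 231. ]
```

>>> apply_moves(targets="6 0 0 0 0; 18 0 0 0 0; 36 0 0 0 0; 56 0 0 0 0; 76 0 0 0 0; 94 0 0 0 0; 108 0 0 0 0; 118 0 0 0 0; 126 0 0 0 0; 131 0 0 0 0")

```text
clock: 44.3
position: [382.0, -232.1, 54.2]
ee_rot: [-0.556, 0.436, 0.557, 0.436]
contact_force: [-0.6, 0.1, 0.4]
gripper_width: 42.4
```

Run:
```python
from h import *
go(382,-232,54,104); print(status.read_state()['contact_force'].round(1))
```

```text
t 44.3 p [ 382.  -232.1   54.2] th 103.9 | shift [0.2 0.  0.1] spin -0.1 w 42.4 q [-0.18  0.32 -0.64 -0.   -0.61 -1.15]
[-0.6  0.1  0.4]
```

>>> apply_moves(targets="0 0 0 0 1; 0 0 0 0 1; 0 0 0 0 1; 0 0 0 0 1; 0 0 0 0 1; 0 0 0 0 1; 0 0 0 0 1; 0 0 0 0 1; -8 0 0 0 1; -22 0 0 0 1")

```text
clock: 45.13
position: [381.2, -232.0, 76.6]
ee_rot: [-0.555, 0.437, 0.558, 0.436]
contact_force: [0.2, 0.3, -2.1]
gripper_width: 16.8
```

>>> apply_moves(targets="-20 0 0 0 1; -42 0 0 0 1; -64 0 0 -3 1; -84 0 0 -9 1; -96 0 0 -16 1; -100 0 0 -23 1; -100 0 0 -30 1; -100 0 0 -37 1; -100 0 0 -40 1; -100 0 0 -40 1")

```text
clock: 45.97
position: [382.1, -232.2, 177.6]
ee_rot: [0.672, -0.219, -0.672, -0.219]
contact_force: [0.7, -0.5, -2.4]
gripper_width: 17.2
```

Run:
```python
from h import *
p=pl(2); go(p[0],p[1],175,183.9)
# place1 box check from w23
d=load('w23'); print(pl(1)); ridge(d,(325,240),14,98); ridge(load('w20'),(323,240),14,98);print(pl(3)); ridge(load('w17'),(323,250),14,98);print(pl(4))
```

```text
t 45.97 p [ 382.1 -232.2  177.6] th 143.9 | shift [   2.7 -295.2   50.5] spin -40.0 w 17.2 q [-0.18  0.13 -0.49 -0.   -0.95 -0.45]
[521.33436717 -53.69693935]
ridge c [519.3 -53.9  98. ] size 48.0 15.7 ang -84.8 px [324.2 240.5]
ridge c [598.  -63.2  98. ] size 47.9 15.8 ang 2.5 px [323.6 237.5]
[597.18091744 -63.56105673]
ridge c [593.9  -2.4  98. ] size 47.8 15.3 ang 2.8 px [324.1 246. ]
[593.1  -3.7]
```

>>> apply_moves(targets="0 -10 2 -3 1; 2 -35 6 -8 1; 2 -70 12 -13 1; 2 -108 18 -18 1; 2 -146 25 -23 1; 2 -184 32 -28 1; 2 -222 38 -33 1; 2 -256 44 -38 1; 2 -282 48 -40 1; 2 -295 50 -40 1")

```text
clock: 46.8
position: [517.5, 38.3, 175.4]
ee_rot: [0.707, 0.025, -0.706, 0.024]
contact_force: [0.5, -0.6, -1.7]
gripper_width: 17.0
```

>>> apply_moves(targets="0 0 0 0 1; 0 0 0 0 1; 0 0 0 0 1; 0 0 0 0 1; 0 0 0 0 1")

```text
clock: 47.22
position: [515.5, 34.4, 175.4]
ee_rot: [-0.707, -0.023, 0.707, -0.023]
contact_force: [0.4, 0.7, -2.1]
gripper_width: 16.9
```

Run:
```python
from h import *
p=pl(2); go(p[0]-0.5,p[1],76,183.9); snap('wrist','w25')
```

```text
t 47.22 p [515.5  34.4 175.4] th -176.3 | shift [99.4 -1.8  0.7] spin -0.2 w 16.9 q [ 0.38  0.25 -0.34 -0.   -0.98 -0.32]
```

View pics/w25.png

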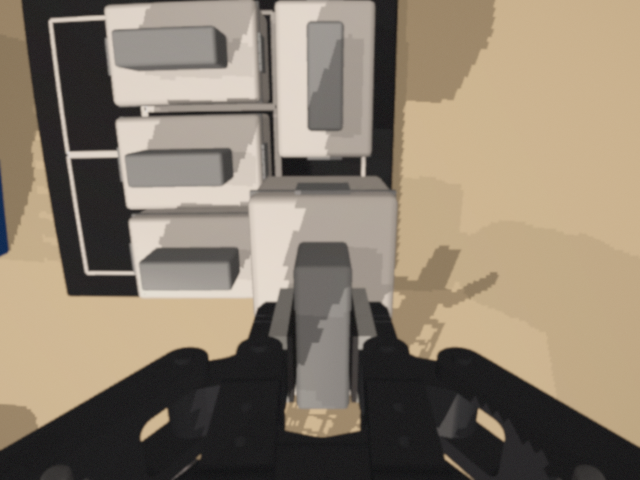

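>>> apply_moves(targets="8 -1 0.5 0 1; 20 -2 1 0 1; 36 -2 1 0 1; 54 -2 1 0 1; 68 -2 1 0 1; 78 -2 1 0 1; 86 -2 1 0 1; 92 -2 1 0 1; 96 -2 1 0 1; 98 -2 1 0 1")

```text
clock: 48.1
position: [515.1, 37.4, 77.0]
ee_rot: [0.707, 0.024, -0.707, 0.024]
contact_force: [0.6, 0.3, -2.1]
gripper_width: 16.8
```

>>> apply_moves(targets="0.5 0 0 0 1; 1 0 0 0 1; 1.5 0 0 0 1; 2 0 0 0 1")

```text
clock: 48.43
position: [515.3, 37.5, 75.7]
ee_rot: [0.707, 0.024, -0.706, 0.024]
contact_force: [-0.1, 0.6, -3.0]
gripper_width: 16.9
```

Run:
```python
from h import *
p=pl(2); go(p[0]-0.5,p[1],75,183.9); print(status.read_state()['contact_force'].round(1))
```

```text
t 48.43 p [515.3  37.5  75.7] th -176.1 | shift [0.7 1.4 0.6] spin -0.0 w 16.9 q [ 0.39  0.38 -0.46  0.   -0.74 -0.32]
[-0.1  0.6 -3. ]
```

>>> apply_moves(targets="0.8 1 0.5 0 1; 1.5 1 0.5 0 1; 1.8 1 0.5 0 1; 1.8 1 0.5 0 0.5; 1.8 1 0.5 0 0; 1.8 1 0.5 0 0; 1.8 1 0.5 0 0; 1.8 1 0.5 0 0; -10 1 0.5 0 0; -30 1 0.5 0 0")

```text
clock: 49.27
position: [512.9, 35.7, 103.5]
ee_rot: [-0.705, -0.023, 0.709, -0.024]
contact_force: [1.3, -0.7, 0.0]
gripper_width: 42.7
```

>>> apply_moves(targets="-20 0 0 0 0; -40 0 0 0 0; -60 0 0 0 0; -80 0 0 0 0; -80 0 0 0 0; -80 0 0 0 0")

```text
clock: 49.77
position: [515.0, 36.5, 186.3]
ee_rot: [0.708, 0.024, -0.706, 0.023]
contact_force: [-0.1, -0.7, 0.3]
gripper_width: 42.8
```

Run:
```python
from h import *
d=snap('wrist','w26'); go(390,-327,190,90); ridge(d,(325,240),14,98); print(pl(2))
```

```text
t 49.82 p [514.2  36.3 185.1] th -176.2 | shift [ -5.  354.2 148.3] spin 93.8 w 42.7 q [ 0.39  0.24 -0.33 -0.   -1.   -0.32]
ridge c [514.3  36.2  98. ] size 48.5 15.9 ang -84.6 px [321.9 241. ]
[515.21299101  36.09464575]
```

View pics/w26.png

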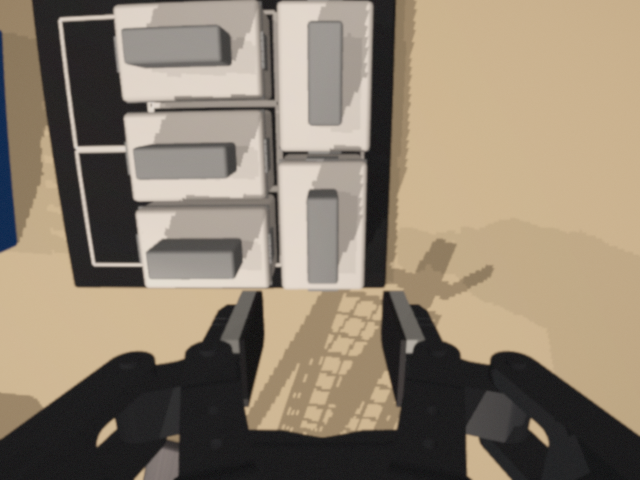

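Five are placed. Now the last box, A.

>>> apply_moves(targets="-5 12 5 5 0; -5 38 16 12 0; -5 72 30 19 0; -5 108 45 26 0; -5 144 60 33 0; -5 180 75 40 0; -5 216 90 47 0; -5 252 105 54 0; -5 288 120 61 0; -5 322 135 68 0")

```text
clock: 50.65
position: [399.9, -295.5, 189.0]
ee_rot: [-0.597, 0.377, 0.599, 0.377]
contact_force: [1.3, 0.8, 0.0]
gripper_width: 42.6
```

Run:
```python
from h import *
go(390,-327,190,90)
```

```text
t 50.65 p [ 399.9 -295.5  189. ] th 115.5 | shift [ -1.   22.5 -24.2] spin 25.5 w 42.6 q [-0.31  0.21 -0.36 -0.   -1.01 -0.82]
```

>>> apply_moves(targets="0 12 -13 7 0; 0 19 -20 14 0; 0 22 -24 21 0; 0 22 -24 25.5 0; 0 22 -24 25.5 0; 0 22 -24 25.5 0; 0 22 -24 25.5 0")

```text
clock: 51.23
position: [391.9, -324.9, 189.6]
ee_rot: [-0.502, 0.498, 0.503, 0.498]
contact_force: [0.3, -0.2, 0.3]
gripper_width: 42.4
```

Run:
```python
from h import *
d=snap('wrist','w27'); go(392,-328,54,90)
```

```text
t 51.28 p [ 392.  -324.8  189.8] th 90.5 | shift [ 1.358e+02 -1.000e-01 -3.200e+00] spin 0.5 w 42.8 q [-0.37  0.23 -0.33 -0.   -1.01 -1.19]
```

View pics/w27.png

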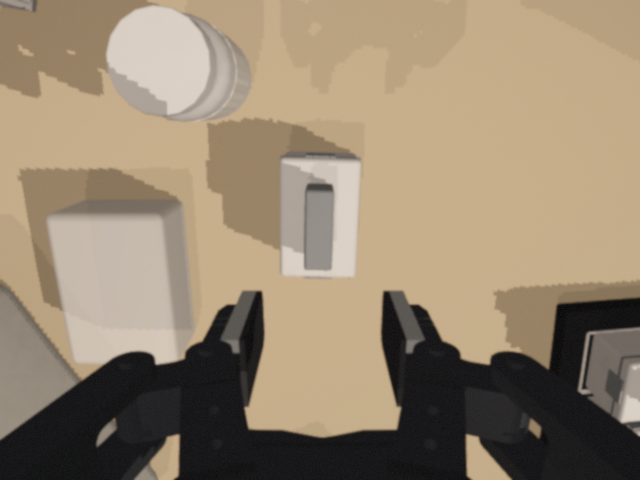

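Run:
```python
from h import *
d=load('w27'); c,a=ridge(d,(319,235),14); go(c[0],c[1],54,90)
```

```text
ridge c [ 391.7 -328.    78. ] size 48.6 16.1 ang -2.9 px [318.6 230.5]
t 51.28 p [ 392.  -324.8  189.8] th 90.5 | shift [135.8   0.2  -3.2] spin 0.5 w 42.8 q [-0.37  0.23 -0.33 -0.   -1.01 -1.19]
```

The wrist view shows the last box at (319,230), upright in the frame and clear of the jar and tip box.

>>> apply_moves(targets="6 0 -2 0.5 0; 18 0 -3 1 0; 36 0 -3 1 0; 56 0 -3 1 0; 76 0 -3 1 0; 95 0 -3 1 0; 110 0 -3 1 0; 122 0 -3 1 0; 130 0 -3 1 0; 135 0 -3 1 0")

```text
clock: 52.12
position: [391.8, -327.8, 54.1]
ee_rot: [-0.497, 0.503, 0.498, 0.502]
contact_force: [0.2, 0.9, 0.0]
gripper_width: 42.6
```

>>> apply_moves(targets="0 0 0 0 0; 0 0 0 0 1; 0 0 0 0 1; 0 0 0 0 1; 0 0 0 0 1; 0 0 0 0 1; 0 0 0 0 1; 0 0 0 0 1; 0 0 0 0 1")

```text
clock: 52.87
position: [392.8, -328.4, 56.0]
ee_rot: [-0.498, 0.503, 0.497, 0.503]
contact_force: [0.1, 1.2, 5.9]
gripper_width: 16.7
```

>>> apply_moves(targets="-8 0 0 0 1; -22 0 0 0 1; -42 0 0 0 1; -64 0 0 -3 1; -86 0 0 -9 1; -106 0 0 -16 1; -120 0 0 -23 1; -125 0 0 -30 1; -125 0 0 -37 1; -125 0 0 -44 1")

```text
clock: 53.7
position: [391.5, -327.8, 180.4]
ee_rot: [-0.65, 0.278, 0.65, 0.278]
contact_force: [-0.5, -0.7, -2.3]
gripper_width: 16.7
```

Run:
```python
from h import *
p=pl(6); print(p); go(p[0],p[1],180,183.9)
print(plane(load('t5'),[(265,176),(322,177),(322,170)],0))
```

```text
[670.98700899 -43.49464575]
t 53.7 p [ 391.5 -327.8  180.4] th 133.7 | shift [   0.5 -398.5   12.6] spin -50.2 w 16.7 q [-0.38  0.24 -0.34 -0.   -0.99 -0.43]
[[760.91657097  82.30141537   0.        ]
 [760.14585002 -78.8638671    0.        ]
 [780.86647354 -78.65839516   0.        ]]
```

>>> apply_moves(targets="0 -8 0 -4 1; 0 -24 1 -10 1; 0 -48 2 -16 1; 0 -76 2 -22 1; 0 -106 3 -28 1; 0 -137 4 -34 1; 0 -168 5 -40 1; 0 -199 6 -46 1; 0 -230 7 -50 1; 0 -258 8 -50 1")

```text
clock: 54.53
position: [574.4, -143.7, 179.5]
ee_rot: [-0.706, -0.022, 0.708, -0.021]
contact_force: [-0.1, -0.1, -1.8]
gripper_width: 16.7
```

Run:
```python
from h import *
p=pl(6); go(p[0],p[1],180,183.9)
```

```text
t 54.53 p [ 574.4 -143.7  179.5] th -176.5 | shift [  -0.7  -94.1 -102.6] spin -0.4 w 16.7 q [ 0.03  0.37 -0.15 -0.   -1.05  0.03]
```

>>> apply_moves(targets="0 -18 -20 0 1; 0 -38 -41 0 1; 0 -58 -63 0 1; 0 -74 -81 0 1; 0 -85 -93 0 1; 0 -91 -99 0 1; 0 -91 -100 0 1; 0 -91 -100 0 1; 0 -91 -100 0 1; 0 -91 -100 0 1")

```text
clock: 55.37
position: [667.9, -49.5, 180.4]
ee_rot: [-0.707, -0.02, 0.707, -0.02]
contact_force: [0.3, 0.7, -2.4]
gripper_width: 16.7
```

Run:
```python
from h import *
p=pl(6); go(p[0],p[1],77,183.9); d=snap('wrist','w28')
```

```text
t 55.37 p [667.9 -49.5 180.4] th -176.7 | shift [103.4  -5.8  -3.5] spin -0.6 w 16.7 q [ 0.17  0.5   0.06 -0.   -1.13 -0.11]
```

View pics/w28.png

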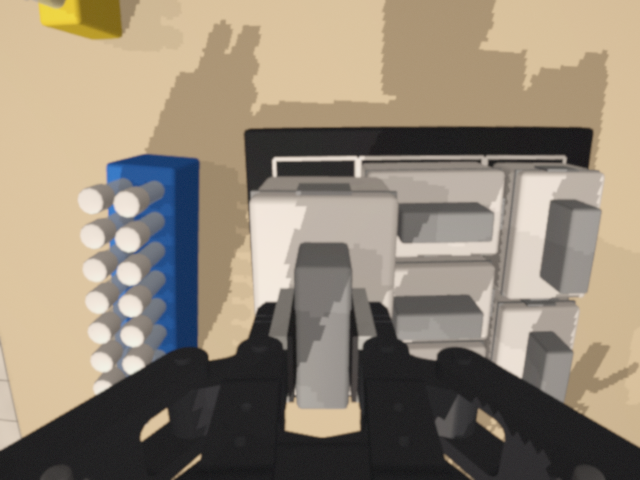

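>>> apply_moves(targets="0 -3 -2 0 1; 4 -6 -4.5 -0.6 1; 14 -6 -4.5 -0.6 1; 30 -6 -4.5 -0.6 1; 48 -6 -4.5 -0.6 1; 66 -6 -4.5 -0.6 1; 80 -6 -4.5 -0.6 1; 90 -6 -4.5 -0.6 1; 96 -6 -4.5 -0.6 1; 98 -6 -4.5 -0.6 1")

```text
clock: 56.25
position: [672.3, -42.3, 80.7]
ee_rot: [-0.706, -0.024, 0.708, -0.025]
contact_force: [-0.2, 0.0, -2.2]
gripper_width: 16.7
```

>>> apply_moves(targets="1 0 0 0 1; 2 0 0 0 1; 3 0 0 0 1; 4 0 0 0 1")

```text
clock: 56.58
position: [673.4, -42.2, 79.2]
ee_rot: [0.707, 0.025, -0.706, 0.024]
contact_force: [0.6, -0.5, -2.3]
gripper_width: 16.6
```

Run:
```python
from h import *
p=pl(6); go(p[0]+1,p[1],76,183.9); print(status.read_state()['contact_force'].round(1))
```

```text
t 56.58 p [673.4 -42.2  79.2] th -176.0 | shift [3.2 1.2 1.5] spin 0.1 w 16.6 q [ 0.18  0.59 -0.04  0.   -0.93 -0.11]
[ 0.6 -0.5 -2.3]
```

>>> apply_moves(targets="1 1 1 0 1; 2 1 1 0 1; 3 1 1 0 1; 3.5 1 1 0 1; 3.5 1 1 0 1")

```text
clock: 57.0
position: [672.0, -43.5, 76.1]
ee_rot: [0.707, 0.024, -0.707, 0.025]
contact_force: [-3.2, -0.7, 5.5]
gripper_width: 16.6
```

Touched down at 76. I'll release.

>>> apply_moves(targets="-0.5 0 0 0 1; -0.5 0 0 0 0.5; -0.5 0 0 0 0; -0.5 0 0 0 0; -0.5 0 0 0 0; -0.5 0 0 0 0; -0.5 0 0 0 0; -10 0 0 0 0; -30 0 0 0 0; -55 0 0 0 0")

```text
clock: 57.83
position: [670.9, -43.4, 129.0]
ee_rot: [-0.705, -0.024, 0.708, -0.025]
contact_force: [2.2, 0.1, 0.3]
gripper_width: 42.7
```

>>> apply_moves(targets="-25 0 0 0 0; -60 0 0 0 0; -95 0 0 0 0; -130 0 0 0 0; -150 0 0 0 0; -150 0 0 0 0; -150 0 0 0 0")

```text
clock: 58.42
position: [672.4, -43.2, 282.3]
ee_rot: [0.708, 0.025, -0.705, 0.024]
contact_force: [-0.5, -0.2, -0.8]
gripper_width: 42.6
```

Run:
```python
from h import *
d=snap('wrist','w29'); go(480,-300,300,120)
```

```text
t 58.47 p [671.6 -43.2 280.2] th -176.0 | shift [-20.1 243.  208.8] spin 64.0 w 42.4 q [ 0.18  0.44  0.22 -0.   -1.35 -0.11]
```

View pics/w29.png

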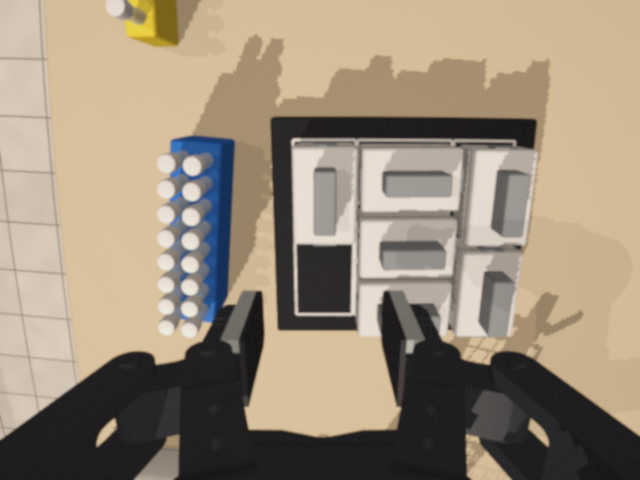

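>>> apply_moves(targets="-10 20 18 0 0; -20 45 40 0 0; -20 72 63 0 0; -20 100 86 0 0; -20 128 109 0 0; -20 156 133 0 0; -20 184 157 0 0; -20 210 180 0 0; -20 230 198 0 0; -20 243 209 0 0")

```text
clock: 59.3
position: [477.6, -301.7, 298.2]
ee_rot: [-0.705, -0.024, 0.708, -0.023]
contact_force: [0.3, 0.1, 1.8]
gripper_width: 42.8
```

>>> apply_moves(targets="0 0 0 0 0; 0 0 0 0 0; 0 0 0 0 0; 0 0 0 0 0")

```text
clock: 59.63
position: [480.7, -299.4, 299.1]
ee_rot: [-0.706, -0.025, 0.707, -0.025]
contact_force: [0.2, 0.2, 1.2]
gripper_width: 43.1
```

Run:
```python
from h import *
t=snap('top','t7'); s=snap('scene','s7')
i=t['img'];cv2.imwrite('pics/z9.png',cv2.cvtColor(cv2.resize(i[180:290,110:345],None,fx=3.4,fy=3.4,interpolation=cv2.INTER_CUBIC),cv2.COLOR_RGB2BGR))
go(480,-300,300,120)
d=load('w29')
for n,sd in ((6,(325,205)),(3,(415,184)),(4,(410,255)),(1,(513,205)),(2,(497,305))):
    print(n,pl(n).round(1)); ridge(d,sd,16,98)
```

```text
t 59.73 p [ 480.9 -299.4  299.4] th -176.0 | shift [-0.6  0.6  0.9] spin 64.0 w 42.7 q [-0.27  0.24 -0.02 -0.   -1.3   0.34]
6 [671.  -43.5]
ridge c [670.4 -44.5  98. ] size 48.3 16.0 ang -85.5 px [324.5 203.5]
3 [597.2 -63.6]
ridge c [599.1 -63.5  98. ] size 50.0 14.9 ang 4.3 px [418.5 186.5]
4 [593.1  -3.7]
ridge c [595.3  -4.1  98. ] size 50.9 14.7 ang 4.0 px [413.5 259.5]
1 [521.3 -53.7]
ridge c [519.5 -54.4  98. ] size 51.6 16.9 ang -86.5 px [516.6 204.9]
2 [515.2  36.1]
ridge c [515.1  35.9  98. ] size 50.2 17.0 ang -88.3 px [500.6 309.4]
```

View pics/z9.png

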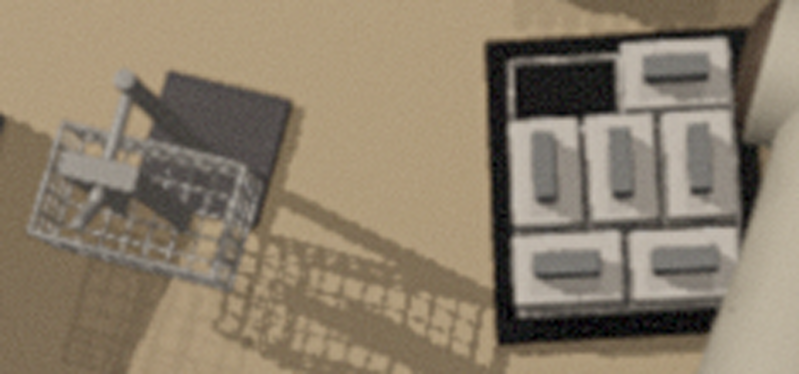

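View pics/t7.png

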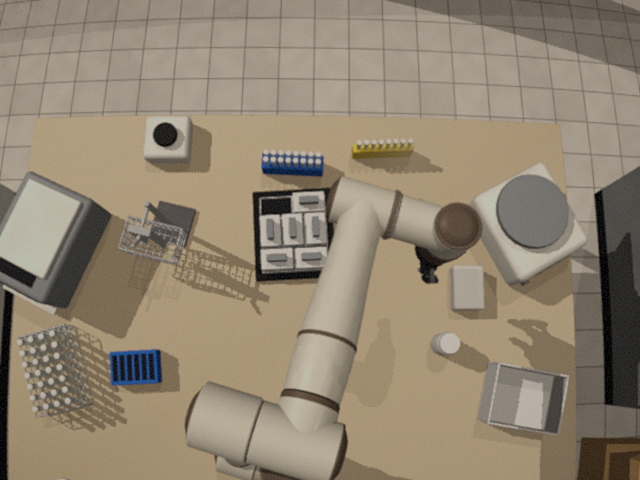

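View pics/s7.png

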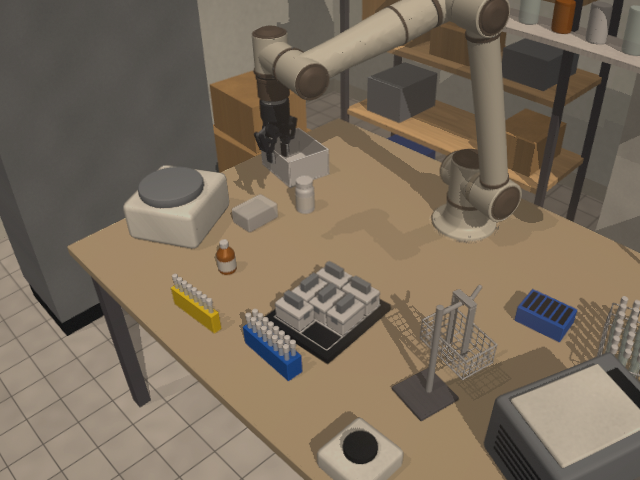

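The final views show six boxes filling every outline but the far-left outer one. The basket hangs on the hook and the bystanders have not moved. I'll hand in.

Run:
```python
from bench import job
print(job.job_done())
```

```text
the job is handed in; nothing more can be done
None
```

The basket is hanging on the hook and all six boxes found on the bench are on the slab. I handed the job in at about 60 s; it reports no verdict.

- **Basket:** I gripped it by the handle straps, passed it over the hook tip and lowered it onto the seat until the force showed contact. After release, the scene and top pictures show it hanging by its bar. I placed its bar within about 1 mm of my estimate of the seat and did not measure it again afterwards.
- **Boxes:** The middle row (places 3, 4 and 5) is full, and the other three boxes are in places 1, 2 and 6. Place 7 is the gap. I saw no seventh box in any picture.
- **Placing:** The last wrist picture gave ridge centres within about 2.5 mm and 2.5° of their outlines for five of the boxes. The box at place 5 I measured only just after placing it, about 1–2 mm off; it looks unmoved in the final top picture.
- **Disagreements:** My slab centre differed by about 1–2 mm between the top and wrist cameras, so I used a value between them. Ridge angles from single pictures varied by 1–2°. Both are well inside the limits.
- **Other things:** The reagent, wash jar, rack and tip box show no shift in the final pictures. At hand-in the arm was well clear of everything.

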